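Load the lamp burn-in fixture

ROBOT

A 6-joint arm with a two-finger parallel gripper is mounted at the origin on the work surface. World frame = base frame: x ahead of the robot, y to its left, z up, the work surface at z = 0. Lengths are in m, angles in rad, forces in N, time in s.
With the tool pointing down it reaches from about 0.275 to 0.825 m from the base axis. Payload 5.2 kg.
Tool frame: the origin (TCP) lies where the fingers leave the gripper's body, on its centre line; the fingertips stand 84 mm ahead of it and the grasp point (between the pads) lies 65 mm ahead of it; z points along the fingers, y is the direction in which the jaws open and shut (so a half turn about z gives the same grasp; the last joint's range is limited). The gripper opens to 93 mm and grips with 3 to 60 N. Pads are 15 mm wide; open, the fingers measure 128 mm over their backs; the gripper's body (75 mm by 188 mm) begins 65 mm behind the grasp point.
Start: joints at [-1.327, 0.259, 1.535, -0, 1.348, -0.203], TCP at [0.238, -0.496, 0.303] pointing down, gripper open.
Joint ranges: [-3.14, 3.14], [-0.91, 2.08], [0.19, 2.58], [-1.22, 4.36], [0.22, 2.71], [-3.12, 3.12]. Speed limits (rad/s): [2.57, 2.57, 3.14, 3.14, 3.14, 3.14].

INTERFACE

Orientations are given as a rotation vector (axis times angle).
In Python, from rig import * gives the robot as it stands.
- The arm moves only by the tool drive_tool, never from a script. Its argument "rows" is one flat list of numbers, 5 for each row, row after row: the closure, from 0 (fully open) to 1 (shut), then the shift along the world's x, y, z in m, then the turn about the world's z in degrees. A call has 1 to 5 rows; each row is the pose to reach, as a shift and turn from the pose commanded when the call began; what a row does not reach only later rows make up. A row lasts 1/8 s, in which the tool goes at most 62.5 mm and 10.7 degrees, less where a joint would pass 70% of its speed; a pose out of reach is approached as far as the arm can. A call with a gripper value outside its range is refused whole. The fingers move at their own pace and stop on an object; "grip_force" is the grip in N (left out, the last holds). Time passes only in rows, so rows that repeat a pose let the fingers close. It gives the time, the measured TCP pose, the force and the opening at its end, in the units of the state.
- get_obs(): the state, without advancing time (a new reading comes with each control period).
- capture(name): name is "scene" or "top" or "wrist"; returns a dict with "image" (400x640x3 uint8, red, green, blue), "fx", "fy", "cx", "cy" (pixels), "extrinsics" (4x4, takes a point from camera to world coordinates). Camera axes: x right, y up, looking along -z (the intrinsics and any distortion apply to the point x, -y, -z); pixel columns grow to the right and rows downward; lengths in m; the calibration is good to about 2 mm. A picture is of the moment at which its call begins. There is no depth.
- finish_job(): hands the job in, once; it reports no verdict.
The state is a dict: "time_s": time; "q": joint angles; "qd": joint speeds; "effort": joint torques, N m; "eef_pos": TCP position; "tool_rot": TCP orientation; "wrist_force": force on the tool from outside, world axes, zero at the start; "ft_torque": the same for the moment, N m; "grip_width": finger opening in m.
Only numpy, scipy, OpenCV 4.12 (cv2) and the standard library are available. Lean on these libraries where they do the work, as an engineer would, in place of code of your own. Each camera call takes 0.05 s, during which the arm holds its last target.

TASK

Switch the burn-in fixture off by throwing the red power lever all the way over, then take the retaining bar off the fixture and park it on the black rubber mat; then press every lamp tube from the blue mat down into a clip station of its own, until the spring fingers snap around it and it sits fully home. Once all the tubes are in, lay the bar back across the two forked posts, down in both forks, and last of all throw the power lever all the way back on. Leave the other things on the bench where they are.

Things in the scene. Friction and masses are not known exactly. Their poses are not given: they have to be found in the camera images.
- fixture: Fixed dark steel plate 140 x 340 x 14 mm; origin at its underside centre; x across it (the way seated tubes point), y along it. Four clip stations stand in a row at y = -96, -32, 32, 96 mm; two blue forked posts at y = -145 and 145 mm, 46 (x) by 18 mm, bar seat at height 63 in a slot 26 mm wide (x), cheeks flaring up to height 81. End rails at x = -66 and 66, 4 mm thick, up to height 49 mm.
- station0 (a point): Station 0: where a seated tube's centre lies, 45 mm above the bench; axes as the fixture's, tube along x. At x = -28 and 28 mm a clip 10 mm wide: V cradle and two sprung brass fingers with flared lips, tops 63 mm above the bench. A tube laid on the lips stays about 17 mm too high; 6 to 10 N straight down snaps it in. Between the clips it is free down to the plate. All start empty; any may be used.
- station1 (a point): Station 1, at y = -32 mm on the fixture: where a seated tube's centre lies, 45 mm above the bench; built as station 0
- station2 (a point): Station 2, at y = 32 mm on the fixture: where a seated tube's centre lies, 45 mm above the bench; built as station 0
- station3 (a point): Station 3, at y = 96 mm on the fixture: where a seated tube's centre lies, 45 mm above the bench; built as station 0
- tube0_center (a point): Lamp tube 0, lying loose on the blue mat (may be absent; two to four are there): centre of a white round tube 22 mm in diameter and 90 mm long between two orange square end caps 28 x 28 x 12 mm, 114 mm overall, 60 g; both ends alike. x lies along the tube; lying flat its centre is 14 mm above what it rests on
- tube1_center (a point): Lamp tube 1, lying loose on the blue mat (may be absent; two to four are there): centre of a white round tube 22 mm in diameter and 90 mm long between two orange square end caps 28 x 28 x 12 mm, 114 mm overall, 60 g; both ends alike. x lies along the tube; lying flat its centre is 14 mm above what it rests on
- tube2_center (a point): Lamp tube 2, lying loose on the blue mat (may be absent; two to four are there): centre of a white round tube 22 mm in diameter and 90 mm long between two orange square end caps 28 x 28 x 12 mm, 114 mm overall, 60 g; both ends alike. x lies along the tube; lying flat its centre is 14 mm above what it rests on
- tube3_center (a point): Lamp tube 3, lying loose on the blue mat (may be absent; two to four are there): centre of a white round tube 22 mm in diameter and 90 mm long between two orange square end caps 28 x 28 x 12 mm, 114 mm overall, 60 g; both ends alike. x lies along the tube; lying flat its centre is 14 mm above what it rests on
- bar_center (a point): Centre of the retaining bar: a square aluminium bar 320 x 20 x 20 mm, 220 g, with a yellow band 40 mm long at its middle; x along the bar. It starts lying in the forks of the two posts, across all the stations, its underside 63 mm above the bench
- bar_seat (a point): Where the bar's centre lies when it rests in both forks: 73 mm above the bench over the middle of the fixture (between stations 1 and 2); axes as the fixture's, so the bar lies along y
- park (a point): Centre of the top of the black rubber parking mat 340 x 60 mm, 3 mm thick, fixed; x along its long side
- supply_mat: Fixed blue mat 300 x 240 x 3 mm on which the tubes start; origin at the centre of its underside
- power_base: Fixed grey block 70 x 50 x 25 mm of the power lever; origin at the centre of its underside; its x axis points the way the lever is thrown to switch on, -x to switch off. The lever turns about an axis along the block's y, 22 mm above the bench, over the block's origin
- power (a joint): Power lever angle in rad: 0 to 1.0; it starts on, near 1.0; at 0 (off) it leans 0.5 rad from upright towards the block's -x, at 1.0 (on) it leans 0.5 rad towards +x; it stays where it is left and takes about 1 N at the tip
- power_tip (a point): Centre of the red ball, 26 mm in diameter, at the lever's end, 80 mm from its axis; the stem is 10 mm thick
- spool: Bystander: steel spool, 60 mm in diameter, 42 mm high, upright; origin under its centre
- flux: Bystander: white bottle with red cap, 38 mm in diameter, 80 mm high; origin under its centre
- driver: Bystander: screwdriver with black handle lying on the bench
- bits: Bystander: black open tray 90 x 70 x 25 mm; origin under its centre
- screws: Bystander: clear jar with blue cap, 44 mm in diameter, 55 mm high; origin under its centre
- wrench: Bystander: steel wrench lying on the bench

How it is judged:
On the way, in this order (a step that is already met when the one before it is completed fails the run):
1. the power lever is thrown off (value of joint power below 0.15 rad), for 0.2 s.
2. the bar is parked on the black mat and let go (horizontal distance between bar_center and park below 0.06 m and height (world z) of bar_center below 0.03 m and contact force between the fingers and bar below 0.1 N), for 0.2 s.
3. every tube present is snapped fully home in a station (((horizontal distance between tube0_center and station0 below 0.012 m and z of tube0_center in the frame of fixture between 0.041 and 0.049 m and angle between the x axis of tube0_center and the x axis of fixture, either way round below 0.08 rad) or (horizontal distance between tube0_center and station1 below 0.012 m and z of tube0_center in the frame of fixture between 0.041 and 0.049 m and angle between the x axis of tube0_center and the x axis of fixture, either way round below 0.08 rad) or (horizontal distance between tube0_center and station2 below 0.012 m and z of tube0_center in the frame of fixture between 0.041 and 0.049 m and angle between the x axis of tube0_center and the x axis of fixture, either way round below 0.08 rad) or (horizontal distance between tube0_center and station3 below 0.012 m and z of tube0_center in the frame of fixture between 0.041 and 0.049 m and angle between the x axis of tube0_center and the x axis of fixture, either way round below 0.08 rad)) and ((horizontal distance between tube1_center and station0 below 0.012 m and z of tube1_center in the frame of fixture between 0.041 and 0.049 m and angle between the x axis of tube1_center and the x axis of fixture, either way round below 0.08 rad) or (horizontal distance between tube1_center and station1 below 0.012 m and z of tube1_center in the frame of fixture between 0.041 and 0.049 m and angle between the x axis of tube1_center and the x axis of fixture, either way round below 0.08 rad) or (horizontal distance between tube1_center and station2 below 0.012 m and z of tube1_center in the frame of fixture between 0.041 and 0.049 m and angle between the x axis of tube1_center and the x axis of fixture, either way round below 0.08 rad) or (horizontal distance between tube1_center and station3 below 0.012 m and z of tube1_center in the frame of fixture between 0.041 and 0.049 m and angle between the x axis of tube1_center and the x axis of fixture, either way round below 0.08 rad)) and ((horizontal distance between tube2_center and station0 below 0.012 m and z of tube2_center in the frame of fixture between 0.041 and 0.049 m and angle between the x axis of tube2_center and the x axis of fixture, either way round below 0.08 rad) or (horizontal distance between tube2_center and station1 below 0.012 m and z of tube2_center in the frame of fixture between 0.041 and 0.049 m and angle between the x axis of tube2_center and the x axis of fixture, either way round below 0.08 rad) or (horizontal distance between tube2_center and station2 below 0.012 m and z of tube2_center in the frame of fixture between 0.041 and 0.049 m and angle between the x axis of tube2_center and the x axis of fixture, either way round below 0.08 rad) or (horizontal distance between tube2_center and station3 below 0.012 m and z of tube2_center in the frame of fixture between 0.041 and 0.049 m and angle between the x axis of tube2_center and the x axis of fixture, either way round below 0.08 rad)) and ((horizontal distance between tube3_center and station0 below 0.012 m and z of tube3_center in the frame of fixture between 0.041 and 0.049 m and angle between the x axis of tube3_center and the x axis of fixture, either way round below 0.08 rad) or (horizontal distance between tube3_center and station1 below 0.012 m and z of tube3_center in the frame of fixture between 0.041 and 0.049 m and angle between the x axis of tube3_center and the x axis of fixture, either way round below 0.08 rad) or (horizontal distance between tube3_center and station2 below 0.012 m and z of tube3_center in the frame of fixture between 0.041 and 0.049 m and angle between the x axis of tube3_center and the x axis of fixture, either way round below 0.08 rad) or (horizontal distance between tube3_center and station3 below 0.012 m and z of tube3_center in the frame of fixture between 0.041 and 0.049 m and angle between the x axis of tube3_center and the x axis of fixture, either way round below 0.08 rad))), for 0.2 s.
4. the bar lies across both posts again, in the forks, let go (horizontal distance between bar_center and bar_seat below 0.015 m and z of bar_center in the frame of bar_seat between -0.004 and 0.004 m and angle between the x axis of bar_center and the y axis of fixture, either way round below 0.04 rad and contact force between the fingers and bar below 0.1 N), for 0.2 s.
5. the power lever is thrown back on (value of joint power above 0.85 rad), for 0.2 s.
At the end, for the whole second after the job is handed in: Each tube present: centre within 12 mm horizontally of a station point, 4 mm in height, 0.08 rad in direction. Bar at rest in both forks: centre within 15 mm horizontally and 4 mm in height of its seat, within 0.04 rad. Lever above 0.85 rad (all of step 3 and horizontal distance between bar_center and bar_seat below 0.015 m and z of bar_center in the frame of bar_seat between -0.004 and 0.004 m and angle between the x axis of bar_center and the y axis of fixture, either way round below 0.04 rad and value of joint power above 0.85 rad and linear speed of bar below 0.02 m/s); the robot touches nothing.
It fails at once if a bystander is shifted by more than 60 mm (distance of any of spool, flux, driver, bits, screws, wrench from where it was at the start of the episode above 0.06 m).
Of tube0, tube1, tube2, tube3 only 2 to 4 are there at a start; the rules pass over those that are not, and their reading is None.
At some moment in a run one of tube0, tube1, tube2, tube3 may be knocked a few centimetres aside while the robot is not near it.
Once in a run the grip may slacken for a moment while it holds something.
It also fails if it takes over 210 s, if anything falls off the work surface, if the arm or the gripper's body presses on something with over 40 N, if the wrist force passes 120 N, or if a joint passes its speed limit or range.

## Working session

There is one attempt and no reset: what is moved stays moved. The work goes in short steps, Python scripts to look and compute and a tool call to move; the robot and the scene stay as the last step left them, time stands still between calls to the robot, and variables do not carry over. Pictures are saved under pics/ and viewed, and the job is handed in when it is done.

Besides the shell and the picture viewer there is one more tool, called after "Request:" as a command line: name --argument value ..., lists and objects as JSON in quotes. drive_tool: Moves the arm, as the interface text tells. Its arguments: {"type":"object","properties":{"rows":{"type":"array"},"grip_force":{"type":"number"}},"required":["rows"]}

```bash
mkdir -p pics; ls
python3 - <<'E'
from rig import *
import cv2
o=get_obs();print({k:(o[k]) for k in ['time_s','q','eef_pos','tool_rot','grip_width','wrist_force']})
for n in ['scene','top','wrist']:
    c=capture(n);cv2.imwrite(f'pics/{n}0.png',c['image'][:,:,::-1]);print(n,c['fx'],c['fy'],c['cx'],c['cy'],c.keys());print(c['extrinsics'])
E
```

```text
pics
{'time_s': 0.0, 'q': array([-1.32681524e+00,  2.59319005e-01,  1.53607090e+00, -2.26196971e-05,
        1.34798589e+00, -2.02812817e-01]), 'eef_pos': array([ 0.23755423, -0.49561695,  0.30193537]), 'tool_rot': array([-3.06178590e+00, -6.95612056e-01,  9.22369078e-05]), 'grip_width': 0.09258874087857065, 'wrist_force': array([-0.57211928, -0.16316272,  0.03469165])}
scene 395.6022452531557 395.6022452531557 321.5177965934926 195.30479264234555 dict_keys(['image', 'fx', 'fy', 'cx', 'cy', 'extrinsics'])
[[-0.50570178 -0.73514582  0.45147129  0.94483247]
 [ 0.86262616 -0.42366257  0.27638041  0.22498728]
 [-0.01190842  0.52921701  0.84840294  0.80705655]
 [ 0.          0.          0.          1.        ]]
top 499.21392974284265 499.21392974284265 319.09193088600546 197.21584584938327 dict_keys(['image', 'fx', 'fy', 'cx', 'cy', 'extrinsics'])
[[ 0.00747771  0.99724426 -0.07381041  0.46333313]
 [-0.99996959  0.00729387 -0.00276    -0.03162446]
 [-0.00221403  0.0738288   0.99726847  1.51930546]
 [ 0.          0.          0.          1.        ]]
wrist 292.21629755837796 292.21629755837796 320.70463564528586 199.90518084883178 dict_keys(['image', 'fx', 'fy', 'cx', 'cy', 'extrinsics'])
[[ 0.43309953  0.85926236  0.27220027  0.31389911]
 [-0.90134516  0.41331534  0.12941151 -0.45858268]
 [-0.00130611 -0.30139445  0.95349865  0.38475264]
 [ 0.          0.          0.          1.        ]]
```

View pics/top0.png

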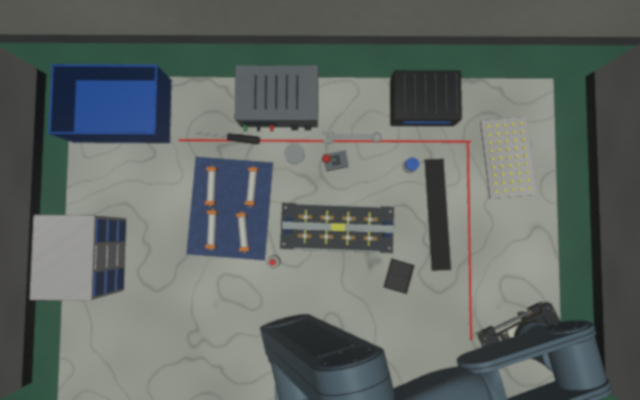

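View pics/scene0.png

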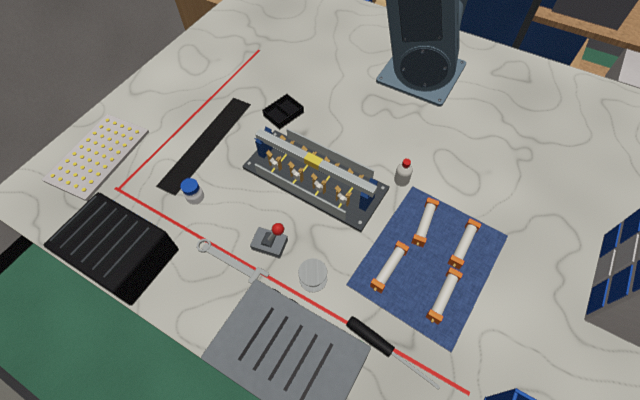

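View pics/wrist0.png

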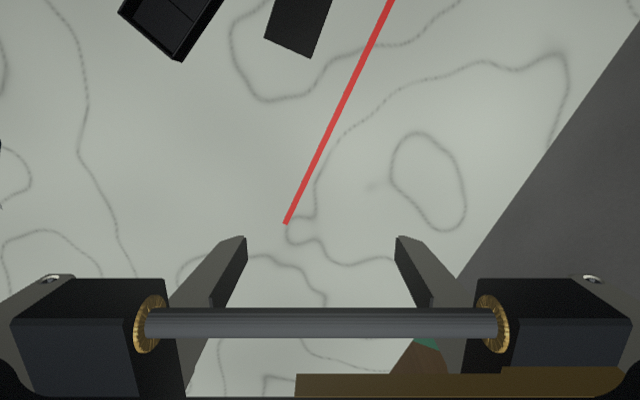

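The top view shows the fixture at about (337,228), with the yellow band at (338,227). The lever ball is near (326,158) and the black mat near (437,215). Four tubes lie on the blue mat at about (211,186), (251,186), (211,230) and (242,232).

```bash
cat > h.py <<'E'
from rig import *
import cv2, numpy as np
def ray(c,u,v):
    d=np.array([(u-c['cx'])/c['fx'],-(v-c['cy'])/c['fy'],-1.0]);E=c['extrinsics'];return E[:3,3],E[:3,:3]@d
def onz(c,u,v,z):
    o,d=ray(c,u,v);return o+d*(z-o[2])/d[2]
def tri(c1,p1,c2,p2):
    o1,d1=ray(c1,*p1);o2,d2=ray(c2,*p2)
    A=np.stack([d1,-d2],1);s=np.linalg.lstsq(A,o2-o1,rcond=None)[0]
    a=o1+d1*s[0];b=o2+d2*s[1];return (a+b)/2,np.linalg.norm(a-b)
def hsv(c): return cv2.cvtColor(c['image'],cv2.COLOR_RGB2HSV)
def blobs(m,amin=15):
    n,l,s,ce=cv2.connectedComponentsWithStats(m.astype(np.uint8));
    return [(ce[i],s[i],l==i) for i in range(1,n) if s[i][4]>=amin]
def yaw(o): # direction of jaw (tool y) in world, deg
    R=cv2.Rodrigues(np.array(o['tool_rot']))[0];return np.degrees(np.arctan2(R[1,1],R[0,1])),R
def proj(c,p):
    E=c['extrinsics'];q=E[:3,:3].T@(np.array(p)-E[:3,3]);return c['cx']+c['fx']*q[0]/-q[2],c['cy']-c['fy']*q[1]/-q[2]
E
python3 - <<'E'
from h import *
np.set_printoptions(precision=4,suppress=True)
t=capture('top');s=capture('scene')
H=hsv(t);S=hsv(s)
def show(name,c,m,z,amin=15):
    for ce,st,l in blobs(m,amin):
        ys,xs=np.nonzero(l);r=cv2.minAreaRect(np.stack([xs,ys],1).astype(np.float32))
        print(name,ce,st[4],'z',z,onz(c,*ce,z)[:2],'rect',[onz(c,*p,z)[:2].round(4).tolist() for p in cv2.boxPoints(r)])
for nm,c,h in (('T',t,H),('S',s,S)):
    show(nm+'orange',c,(h[...,0]>5)&(h[...,0]<17)&(h[...,1]>140)&(h[...,2]>120),0.017)
    show(nm+'yellow',c,(h[...,0]>22)&(h[...,0]<35)&(h[...,1]>150)&(h[...,2]>120),0.083)
    show(nm+'red',c,((h[...,0]<4)|(h[...,0]>174))&(h[...,1]>150)&(h[...,2]>100),0.09)
show('mat',t,(H[...,0]>105)&(H[...,0]<125)&(H[...,1]>80),0.003,1000)
show('black',t,(H[...,2]<50),0.003,300)
print(yaw(get_obs())[0])
E
```

```text
Torange [211.3889 168.2778] 18 z 0.017 [0.6601 0.2997] rect [[0.6578, 0.31], [0.6639, 0.3101], [0.6641, 0.2889], [0.658, 0.2887]]
Torange [252.6471 168.7059] 17 z 0.017 [0.6597 0.1746] rect [[0.6618, 0.1857], [0.6619, 0.1645], [0.6558, 0.1644], [0.6557, 0.1856]]
Torange [209.5789 202.7368] 19 z 0.017 [0.5554 0.3028] rect [[0.5576, 0.3136], [0.5577, 0.2925], [0.5517, 0.2923], [0.5515, 0.3135]]
Torange [249.2222 203.    ] 18 z 0.017 [0.5555 0.1831] rect [[0.5524, 0.1928], [0.5584, 0.1929], [0.5586, 0.1718], [0.5526, 0.1717]]
Torange [211.5 211.5] 16 z 0.017 [0.529  0.2963] rect [[0.5304, 0.3069], [0.5306, 0.2858], [0.5276, 0.2858], [0.5274, 0.3069]]
Torange [240.7 214.2] 20 z 0.017 [0.5215 0.2082] rect [[0.525, 0.2194], [0.5252, 0.1983], [0.5192, 0.1982], [0.519, 0.2193]]
Torange [210.     246.4375] 16 z 0.017 [0.4242 0.2984] rect [[0.4254, 0.3104], [0.4256, 0.2864], [0.4226, 0.2864], [0.4224, 0.3103]]
Torange [243.9444 248.6667] 18 z 0.017 [0.4183 0.1965] rect [[0.4202, 0.2084], [0.4204, 0.1844], [0.4144, 0.1843], [0.4143, 0.2082]]
Tred [326.     158.1071] 28 z 0.09 [ 0.6825 -0.0468] 
[... 2743 characters left out ...]
437.1582 214.6401] 1631 z 0.003 [ 0.5251 -0.3863] rect [[0.6887, -0.3521], [0.6925, -0.3998], [0.3673, -0.4191], [0.3636, -0.3722]]
black [522.6025 338.8413] 1600 z 0.003 [ 0.1567 -0.6371] rect [[0.1686, -0.4232], [0.2946, -0.815], [0.1963, -0.8438], [0.0715, -0.4538]]
black [321.7478 343.7884] 2708 z 0.003 [ 0.1375 -0.0386] rect [[0.1289, 0.1261], [0.249, 0.071], [0.1263, -0.2016], [0.0077, -0.1453]]
black [424.4194 382.7023] 682 z 0.003 [ 0.0268 -0.3436] rect [[0.0037, -0.2455], [0.0907, -0.4502], [0.0597, -0.4634], [-0.0272, -0.259]]
black [548.7982 393.3578] 654 z 0.003 [-0.001  -0.7109] rect [[-0.0182, -0.596], [0.0338, -0.5971], [0.0356, -0.8249], [-0.0163, -0.8232]]
-64.40151035355741
```

Run:
```python
from h import *
np.set_printoptions(precision=4,suppress=True)
t=capture('top');s=capture('scene')
a=cv2.resize(t['image'][130:260,270:410],(700,650)[::1],interpolation=cv2.INTER_CUBIC)[:590]
cv2.imwrite('pics/t1.png',a[:,:,::-1])
b=cv2.resize(s['image'][100:300,220:420],None,fx=3,fy=3,interpolation=cv2.INTER_CUBIC)
cv2.imwrite('pics/s1.png',b[:,:,::-1])
print(tri(t,(326,158.1),s,(277.4,228.4)))
```

```text
(array([ 0.6803, -0.0451,  0.0973]), np.float64(0.0038785574902418366))
```

View pics/t1.png

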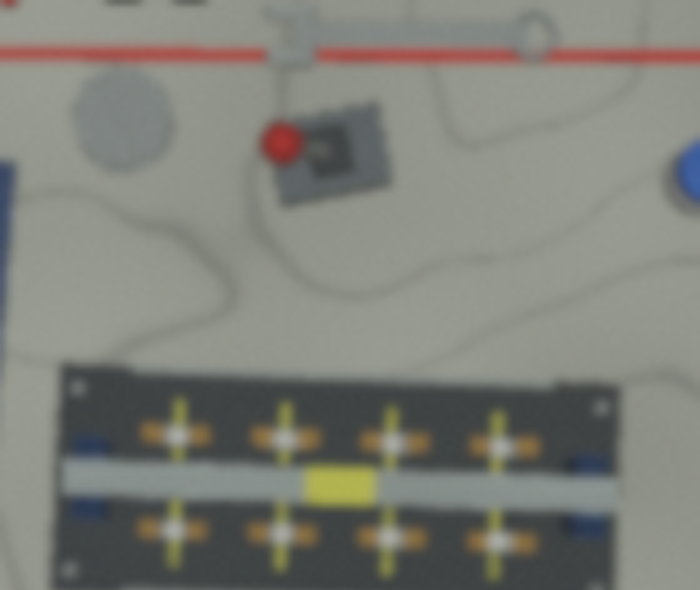

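View pics/s1.png

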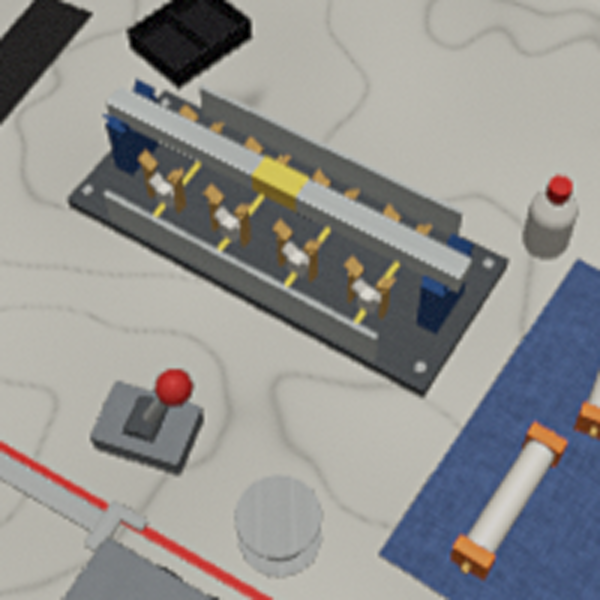

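The lever ball is near crop pixel (283,143), on the +y side of its base, which centres on about (335,155). The block's x axis points nearly along world +y, tilted about 11°.

Request:
drive_tool --rows '[1,0.06,0.06,0,11,1,0.11,0.11,0,22,1,0.16,0.16,0,33,1,0.22,0.22,0,43,1,0.22,0.24,0,53]' --grip_force 20

```text
time_s: 0.98
eef_pos: [0.4512, -0.2663, 0.3028]
tool_rot: [2.425, 1.996, 0.0]
wrist_force: [0.5, 0.1, -0.1]
grip_width: 0.0478
```

Request:
drive_tool --rows '[1,0.05,0.05,0,10,1,0.09,0.1,0,22,1,0.13,0.15,0,22,1,0.17,0.2,0,22,1,0.2,0.24,0,22]'

```text
time_s: 1.6
eef_pos: [0.6507, -0.0261, 0.3028]
tool_rot: [2.007, 2.417, -0.0]
wrist_force: [1.0, -1.0, 0.3]
grip_width: 0.0007
```

Run:
```python
from h import *
np.set_printoptions(precision=4,suppress=True)
o=get_obs();print(o['time_s'],o['eef_pos'],yaw(o)[0],o['wrist_force'],o['q'])
for n in ['top','wrist']:
    c=capture(n);cv2.imwrite(f'pics/{n}2.png',c['image'][:,:,::-1])
```

```text
1.6 [ 0.6507 -0.0261  0.3028] 10.598216347464192 [ 1.0339 -0.9679  0.2805] [-0.211   0.4416  1.2699 -0.0002  1.4298 -0.3959]
```

View pics/wrist2.png

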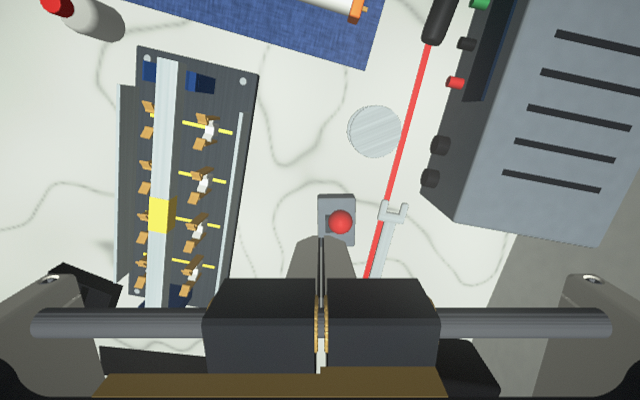

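Run:
```python
from h import *
np.set_printoptions(precision=4,suppress=True)
t=capture('top');s=capture('scene');w=capture('wrist')
print(tri(t,(318,121),s,(257,284)))
print('base ctr',onz(t,337,161,.025))
def red(c,z=None):
    h=hsv(c);m=((h[...,0]<4)|(h[...,0]>174))&(h[...,1]>130)&(h[...,2]>80)
    return [(b[0],b[1][4]) for b in blobs(m,20)]
print(red(w)); print('ball', onz(w,340.5,222,.092), tri(w,(340.5,222),s,(277.4,228.4)),tri(w,(340.5,222),t,(326,158.1)))
# base top corners in wrist
for p in [(317,195),(354,195),(355,244),(318,244)]: print(onz(w,*p,.025))
```

```text
(array([ 0.7921, -0.0206,  0.0777]), np.float64(0.005409052010537953))
base ctr [ 0.6839 -0.0807  0.025 ]
[(array([58.0755,  1.4528]), np.int32(53)), (array([414.1039, 112.6615]), np.int32(895)), (array([463.4356,  74.8834]), np.int32(163)), (array([346.3995, 215.3925]), np.int32(428)), (array([377.3673, 246.5741]), np.int32(324))]
ball [ 0.6767 -0.0546  0.092 ] (array([ 0.6766, -0.0501,  0.0918]), np.float64(0.0085118171216803)) (array([ 0.6762, -0.0465,  0.1138]), np.float64(0.005273104661221156))
[ 0.6491 -0.0494  0.025 ]
[ 0.6958 -0.0404  0.025 ]
[ 0.7125 -0.1078  0.025 ]
[ 0.6632 -0.1173  0.025 ]
```

Request:
drive_tool --rows '[1,0.014,0.022,0,0,1,0.014,0.022,-0.06,0,1,0.014,0.022,-0.12,0,1,0.014,0.022,-0.148,0,1,0.014,0.022,-0.148,0]'

```text
time_s: 2.48
eef_pos: [0.6613, -0.0076, 0.1523]
tool_rot: [-2.007, -2.411, 0.005]
wrist_force: [0.1, -0.3, -0.1]
grip_width: 0.0003
```

Request:
drive_tool --rows '[1,0.005,-0.022,0,0,1,0.01,-0.044,0,0,1,0.015,-0.066,0,0,1,0.02,-0.088,0,0,1,0.021,-0.094,0,0]'

```text
time_s: 3.1
eef_pos: [0.6835, -0.0928, 0.1556]
tool_rot: [-1.999, -2.406, -0.016]
wrist_force: [-6.7, 37.0, 15.9]
grip_width: 0.0006
```

Run:
```python
from h import *
np.set_printoptions(precision=4,suppress=True)
o=get_obs();print(o['time_s'],o['eef_pos'],yaw(o)[0],o['wrist_force'],o['q'])
c=capture('scene');cv2.imwrite('pics/s3.png',cv2.resize(c['image'][100:300,160:420],None,fx=3,fy=3)[:,:,::-1])
```

```text
3.1 [ 0.6835 -0.0928  0.1556] 10.53944758201815 [-6.7082 37.0282 15.9263] [-0.3025  0.6223  1.3385  0.016   1.1894 -0.4925]
```

View pics/s3.png

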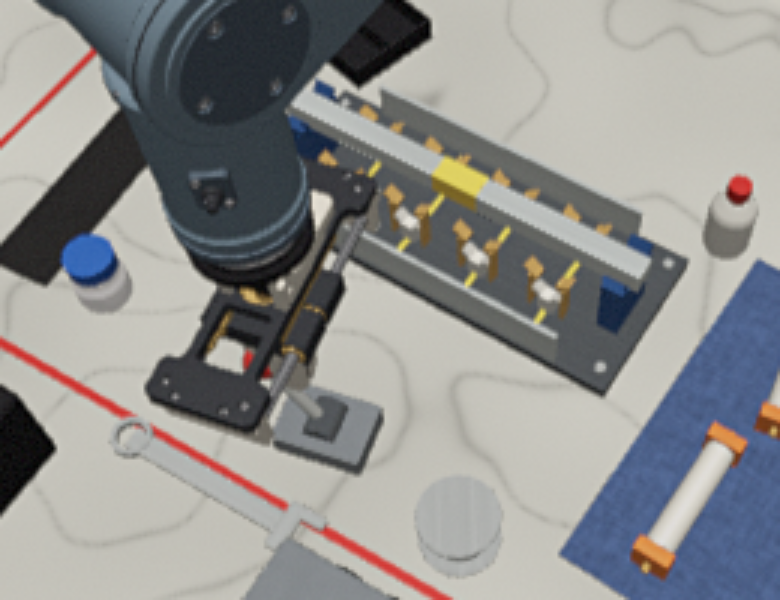

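Request:
drive_tool --rows '[1,-0.01,0.04,0,0,1,-0.01,0.04,0.06,0,1,-0.04,0.02,0.12,0,1,-0.1,-0.04,0.18,-10,1,-0.15,-0.06,0.2,-13]'

```text
time_s: 3.78
eef_pos: [0.5648, -0.1438, 0.3377]
tool_rot: [2.268, 2.168, 0.0]
wrist_force: [-0.1, -0.8, 1.0]
grip_width: 0.0001
```

Request:
drive_tool --rows '[0,-0.03,-0.03,0.02,0,0,-0.03,-0.03,0.02,0,0,-0.03,-0.03,0.02,0]'

```text
time_s: 4.15
eef_pos: [0.5353, -0.1719, 0.3553]
tool_rot: [2.269, 2.173, 0.001]
wrist_force: [-0.0, 0.5, -0.6]
grip_width: 0.0258
```

Run:
```python
from h import *
np.set_printoptions(precision=4,suppress=True)
o=get_obs();print(o['time_s'],o['eef_pos'],yaw(o)[0],o['wrist_force'],o['q'])
for n in ['top','wrist','scene']:
    c=capture(n);cv2.imwrite(f'pics/{n}4.png',c['image'][:,:,::-1])
```

```text
4.15 [ 0.5353 -0.1719  0.3553] -2.472849765081427 [-0.0147  0.5093 -0.6164] [-0.5094  0.2516  1.4163  0.0003  1.4735 -0.4662]
```

View pics/wrist4.png

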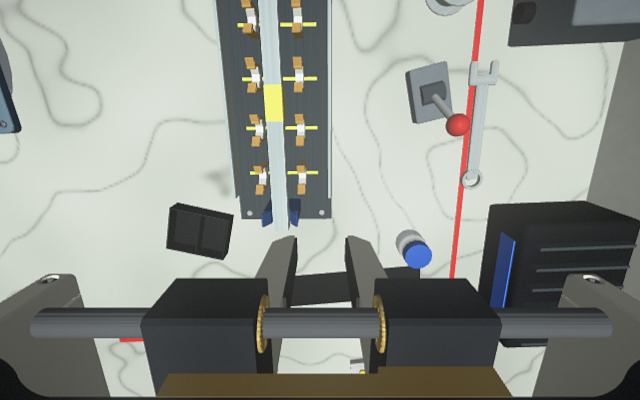

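View pics/scene4.png

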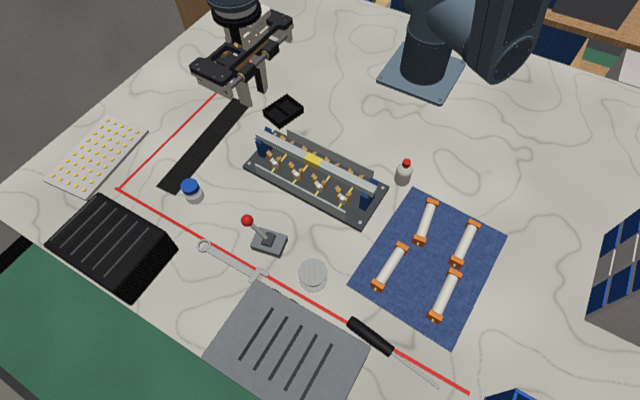

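Run:
```python
from h import *
np.set_printoptions(precision=4,suppress=True)
t=capture('top');s=capture('scene');w=capture('wrist')
def yel(c,box=None):
    h=hsv(c);m=(h[...,0]>22)&(h[...,0]<35)&(h[...,1]>120)&(h[...,2]>110)
    if box: k=np.zeros_like(m);k[box[1]:box[3],box[0]:box[2]]=1;m&=k
    return max(blobs(m,5),key=lambda b:b[1][4])
for nm,c,b in (('w',w,(250,70,300,135)),('t',t,(300,210,370,245)),('s',s,(290,130,340,190))):
    y=yel(c,b);print(nm,y[0],y[1],onz(c,*y[0],.083))
# bar in top: brightness profile per column
I=t['image'].astype(int);H=hsv(t)
pts=[]
for u in range(292,384,4):
    if 328<=u<=348: continue
    col=cv2.GaussianBlur(t['image'],(1,1),0)[215:240,u].sum(1).astype(float)
    wgt=np.clip(col-260,0,None);wgt[wgt<0]=0
    v=215+(wgt*np.arange(25)).sum()/max(wgt.sum(),1e-6)
    pts.append(onz(t,u,v,.083)[:2]); 
pts=np.array(pts);f=cv2.fitLine(pts.astype(np.float32),cv2.DIST_HUBER,0,.01,.01).ravel();print('bar line',f,np.degrees(np.arctan2(f[1],f[0])))
# wrist: rows
W=w['image'];pts=[]
for v in list(range(5,80,6))+list(range(130,190,6)):
    row=W[v,240:310].astype(float); sat=hsv(w)[v,240:310,2].astype(float)
    k=np.nonzero(sat>150)[0]
    if len(k): pts.append((v,240+k.min(),240+k.max()))
print(pts)
```

```text
w [272.1641 103.112 ] [264  86  21  35 384] [ 0.483  -0.0784  0.083 ]
t [336.6232 226.7536] [332 224  11   7  69] [ 0.4849 -0.0786  0.083 ]
s [311.9006 159.6273] [303 152  20  20 161] [ 0.4876 -0.0786  0.083 ]
bar line [ 0.0228 -0.9997  0.4878 -0.0504] -88.695175
[(5, np.int64(242), np.int64(300)), (11, np.int64(246), np.int64(301)), (17, np.int64(247), np.int64(301)), (23, np.int64(248), np.int64(309)), (29, np.int64(243), np.int64(301)), (35, np.int64(261), np.int64(278)), (41, np.int64(261), np.int64(278)), (47, np.int64(261), np.int64(278)), (53, np.int64(262), np.int64(279)), (59, np.int64(245), np.int64(301)), (65, np.int64(247), np.int64(301)), (71, np.int64(251), np.int64(302)), (77, np.int64(252), np.int64(309)), (130, np.int64(247), np.int64(304)), (136, np.int64(255), np.int64(304)), (142, np.int64(252), np.int64(303)), (148, np.int64(268), np.int64(284)), (154, np.int64(268), np.int64(284)), (160, np.int64(269), np.int64(284)), (166, np.int64(254), np.int64(303)), (172, np.int64(250), np.int64(309)), (178, np.int64(259), np.int64(305)), (184, np.int64(259), np.int64(305))]
```

Run:
```python
from h import *
np.set_printoptions(precision=4,suppress=True)
w=capture('wrist');t=capture('top')
P=np.array([onz(w,u,v,.083)[:2] for u,v in [(269.5,38),(269.5,44),(270,50),(276,148),(276,154),(276.5,160)]])
f=cv2.fitLine(P.astype(np.float32),cv2.DIST_L2,0,.01,.01).ravel();print(P,np.degrees(np.arctan2(f[1],f[0])))
# top: bar ends from crop
a,b=[onz(t,270+u/5,130+v/5*130/130,.083)[:2] for u,v in [(62,474),(617,495)]]
print(a,b,(a+b)/2,np.degrees(np.arctan2(*(b-a)[::-1])),np.linalg.norm(b-a))
V=hsv(t)[...,2]
for u in (288,296,310,324,355,366,380,388): print(u,V[218:238,u])
```

```text
[[ 0.4861 -0.0116]
 [ 0.4856 -0.0174]
 [ 0.4856 -0.0233]
 [ 0.483  -0.1298]
 [ 0.4824 -0.137 ]
 [ 0.4824 -0.1443]] 88.488754
[0.4894 0.0772] [ 0.4797 -0.2416] [ 0.4845 -0.0822] -91.7371179033883 0.3189752198249664
288 [ 86  88  97 114 135 146 150 149 148 143 130 108  93  86  84  83  77  71
  71  71]
296 [ 69  70  73  87 114 140 148 148 148 143 131 106  81  72  71  71  74  74
  73  73]
310 [113  87  72  86 115 141 149 149 148 148 145 127  96  75  71  78  98 114
 118 105]
324 [143 120  94  86  97 120 140 147 149 148 145 133 111  93  89  95 112 134
 146 141]
355 [104 111 116 120 122 121 120 121 121 121 124 128 122 103  80  70  69  75
  86  92]
366 [ 68  68  66  62  62  62  65  76  96 116 127 131 132 117  87  67  63  63
  65  67]
380 [153 140 102  75  68  68  69  72  86 113 137 141 127  98  77  71  70  71
  70  71]
388 [107 114  98  76  69  66  63  64  70  86 106 115 110  91  77  70  70  69
  70  70]
```

The lever now leans off. In the wrist view the yellow band is at (272,103), which puts the bar centre near (0.4845,-0.0795) with its axis at 88.4°.

Request:
drive_tool --rows '[0.4,-0.025,0.046,0,1,0.4,-0.051,0.092,-0.04,1,0.4,-0.051,0.092,-0.1,1,0.4,-0.051,0.092,-0.16,1,0.4,-0.051,0.092,-0.18,1]'

```text
time_s: 5.18
eef_pos: [0.4821, -0.078, 0.172]
tool_rot: [-2.243, -2.191, 0.004]
wrist_force: [0.7, -0.2, 0.6]
grip_width: 0.0559
```

Run:
```python
from h import *
np.set_printoptions(precision=4,suppress=True)
o=get_obs();print(o['time_s'],o['eef_pos'],yaw(o)[0],o['wrist_force'],o['grip_width'])
for n in ['wrist']:
    c=capture(n);cv2.imwrite(f'pics/{n}5.png',c['image'][:,:,::-1])
```

```text
5.175 [ 0.4821 -0.078   0.172 ] -1.3447460599898062 [ 0.6841 -0.2134  0.6014] 0.055897686624223675
```

View pics/wrist5.png

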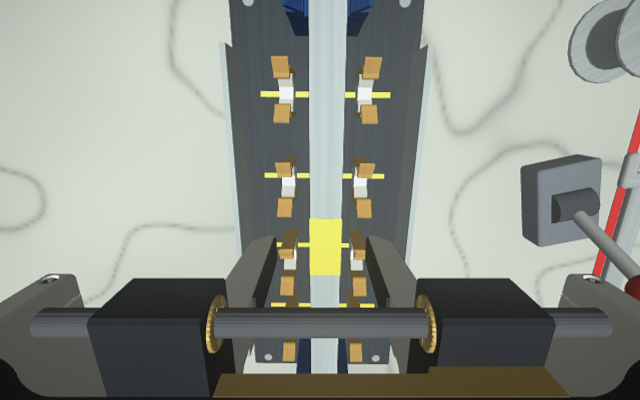

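Run:
```python
from h import *
np.set_printoptions(precision=4,suppress=True)
w=capture('wrist');H=hsv(w)
m=(H[...,0]>8)&(H[...,0]<22)&(H[...,1]>110)&(H[...,2]>120);m[260:]=0
for b in blobs(m,60): print('brass',b[0],b[1],onz(w,*b[0],.061)[:2])
m=(H[...,0]>24)&(H[...,0]<34)&(H[...,1]>120)&(H[...,2]>130)
for b in blobs(m,300): print('yel',b[0],b[1],onz(w,*b[0],.083)[:2])
```

```text
brass [280.6027  66.4055] [271  56  19  22 365] [0.4593 0.0317]
brass [372.1205  67.4027] [363  57  20  22 365] [0.5147 0.0299]
brass [282.0561 112.9934] [274 104  17  19 303] [0.4585 0.0047]
brass [369.4792 113.7743] [361 105  18  19 288] [0.5138 0.0029]
brass [283.8778 169.0136] [276 162  16  15 221] [ 0.4575 -0.0313]
brass [366.1946 170.0045] [359 163  17  15 221] [ 0.5126 -0.0332]
brass [285.0255 207.1387] [278 198  15  20 274] [ 0.4566 -0.0583]
brass [364.0259 207.9926] [357 199  15  19 270] [ 0.5117 -0.06  ]
brass [286.2174 253.529 ] [279 249  15  11 138] [ 0.4554 -0.0943]
brass [359.5918 254.5   ] [355 250  10  10  98] [ 0.5093 -0.0961]
yel [325.1239 246.6658] [ 298  219   52   57 1840] [ 0.4841 -0.0783]
```

Request:
drive_tool --rows '[0.4,0.002,-0.001,-0.02,0,0.4,0.002,-0.001,-0.025,0,0.9,0.002,-0.001,-0.025,0,0.9,0.002,-0.001,-0.025,0,0.9,0.002,-0.001,-0.025,0]' --grip_force 40

```text
time_s: 5.9
eef_pos: [0.4864, -0.0804, 0.1512]
tool_rot: [2.248, 2.193, 0.001]
wrist_force: [0.5, 0.2, 0.1]
grip_width: 0.0302
```

Request:
drive_tool --rows '[1,0,0,0,0,1,0,0,0,0,1,0,0,0,0]'

```text
time_s: 6.28
eef_pos: [0.4859, -0.0803, 0.1508]
tool_rot: [-2.248, -2.194, 0.0]
wrist_force: [-3.5, 0.1, 5.6]
grip_width: 0.0195
```

Request:
drive_tool --rows '[1,0,0,0.02,0,1,0,0,0.05,0,1,0,0,0.09,0,1,0,0,0.12,0,1,0,0,0.12,0]'

```text
time_s: 6.9
eef_pos: [0.4872, -0.0807, 0.2721]
tool_rot: [2.245, 2.191, 0.003]
wrist_force: [0.3, -0.3, -2.5]
grip_width: 0.0197
```

Run:
```python
from h import *
np.set_printoptions(precision=4,suppress=True)
o=get_obs();print(o['time_s'],o['eef_pos'],yaw(o)[0],o['wrist_force'],o['grip_width'])
c=capture('wrist');cv2.imwrite('pics/wrist6.png',c['image'][:,:,::-1])
c=capture('top');cv2.imwrite('pics/top6.png',c['image'][:,:,::-1])
```

```text
6.9 [ 0.4872 -0.0807  0.2721] -1.3956589402019617 [ 0.298  -0.2602 -2.5032] 0.0196660832523646
```

View pics/wrist6.png

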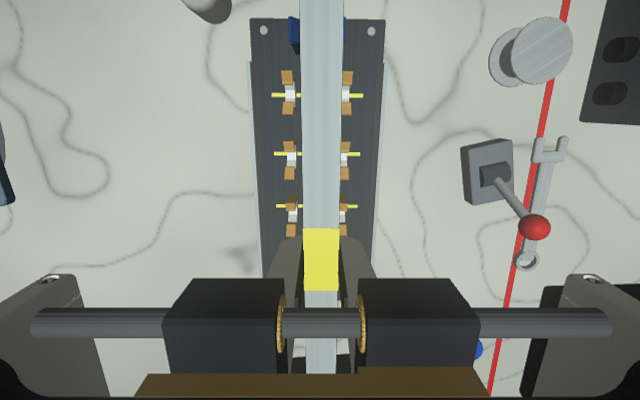

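Request:
drive_tool --rows '[1,0.01,-0.04,0.02,-10,1,0.015,-0.08,0.02,-20,1,0.02,-0.12,0.02,-30,1,0.025,-0.16,0.02,-40,1,0.03,-0.2,0.02,-50]'

```text
time_s: 7.62
eef_pos: [0.5155, -0.2811, 0.2876]
tool_rot: [-2.964, -1.028, 0.003]
wrist_force: [0.2, -0.4, -2.9]
grip_width: 0.0195
```

Request:
drive_tool --rows '[1,0.003,-0.04,0,-10,1,0.005,-0.08,0,-20,1,0.008,-0.106,0,-30,1,0.008,-0.106,0,-35,1,0.008,-0.106,0,-35]'

```text
time_s: 8.25
eef_pos: [0.5234, -0.3862, 0.2873]
tool_rot: [-3.136, -0.099, 0.005]
wrist_force: [0.0, 0.7, -3.1]
grip_width: 0.0197
```

Run:
```python
from h import *
np.set_printoptions(precision=4,suppress=True)
o=get_obs();print(o['time_s'],o['eef_pos'],yaw(o)[0],o['wrist_force'],o['grip_width'])
c=capture('wrist');cv2.imwrite('pics/wrist7.png',c['image'][:,:,::-1])
c=capture('scene');cv2.imwrite('pics/scene7.png',c['image'][:,:,::-1])
```

```text
8.25 [ 0.5234 -0.3862  0.2873] -86.3892744676114 [ 0.0491  0.7085 -3.1448] 0.019667018776014747
```

View pics/wrist7.png

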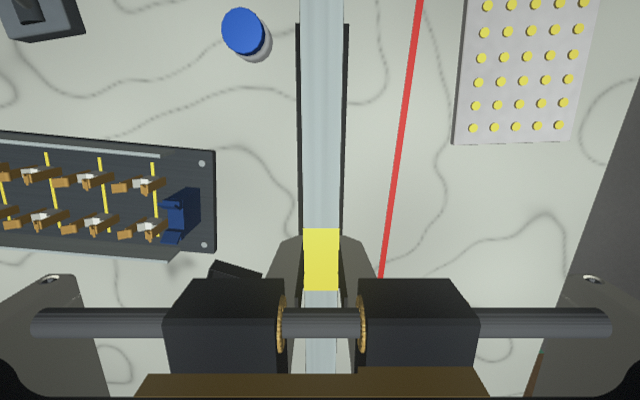

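View pics/scene7.png

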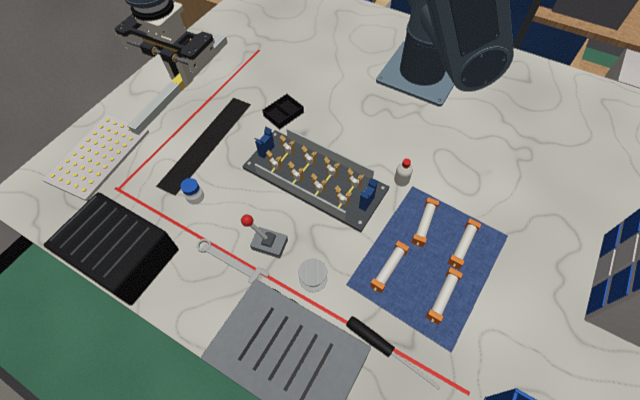

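Request:
drive_tool --rows '[1,0.001,0,-0.06,0,1,0.001,0,-0.12,0,1,0.001,0,-0.17,0,1,0.001,0,-0.185,0,1,0.001,0,-0.187,0]'

```text
time_s: 8.98
eef_pos: [0.5253, -0.3861, 0.1033]
tool_rot: [-3.139, -0.1, 0.001]
wrist_force: [0.5, -0.6, -1.7]
grip_width: 0.0198
```

Request:
drive_tool --rows '[1,0,0,-0.004,0,1,0,0,-0.006,0,1,0,0,-0.006,0]'

```text
time_s: 9.35
eef_pos: [0.5254, -0.3866, 0.0986]
tool_rot: [3.139, 0.099, 0.002]
wrist_force: [0.3, 0.6, -2.7]
grip_width: 0.0197
```

Request:
drive_tool --rows '[1,0,0,-0.003,0,1,0,0,-0.005,0,1,0,0,-0.005,0]'

```text
time_s: 9.72
eef_pos: [0.5249, -0.3862, 0.0922]
tool_rot: [-3.14, -0.099, 0.001]
wrist_force: [0.0, -0.6, -2.2]
grip_width: 0.0197
```

Request:
drive_tool --rows '[1,0,0,-0.002,0,1,0,0,-0.002,0]'

```text
time_s: 9.98
eef_pos: [0.5252, -0.3864, 0.091]
tool_rot: [3.14, 0.099, 0.0]
wrist_force: [-0.5, 1.0, 1.3]
grip_width: 0.0197
```

Request:
drive_tool --rows '[0.55,0,0,0,0,0.55,0,0,0,0,0.55,0,0,0,0,0.55,0,0,0.05,0,0.55,0,0,0.1,0]'

```text
time_s: 10.6
eef_pos: [0.5248, -0.386, 0.1908]
tool_rot: [-3.139, -0.099, 0.002]
wrist_force: [1.4, -0.7, -0.3]
grip_width: 0.042
```

Request:
drive_tool --rows '[0.4,0,0,0.06,0,0.4,-0.01,0.06,0.12,0,0.4,-0.02,0.12,0.15,0,0.4,-0.04,0.18,0.15,0,0.4,-0.06,0.23,0.15,0]'

```text
time_s: 11.22
eef_pos: [0.4703, -0.17, 0.3407]
tool_rot: [3.139, 0.098, 0.004]
wrist_force: [0.3, 1.1, 0.2]
grip_width: 0.0559
```

Run:
```python
from h import *
np.set_printoptions(precision=4,suppress=True)
o=get_obs();print(o['time_s'],o['eef_pos'],yaw(o)[0],o['wrist_force'],o['grip_width'])
c=capture('scene');cv2.imwrite('pics/scene8.png',c['image'][:,:,::-1])
H=hsv(c);m=(H[...,0]>22)&(H[...,0]<35)&(H[...,1]>120)&(H[...,2]>110);m[:90]=0;m[:,:150]=0
print([(b[0],onz(c,*b[0],.023)) for b in blobs(m,20)])
```

```text
11.225 [ 0.4703 -0.17    0.3407] -86.41381278638607 [0.2957 1.1301 0.1513] 0.05593851120385579
[(array([204.0686, 136.5686]), array([ 0.5248, -0.3842,  0.023 ])), (array([283.8095, 156.619 ]), array([ 0.4765, -0.1693,  0.023 ]))]
```

View pics/scene8.png

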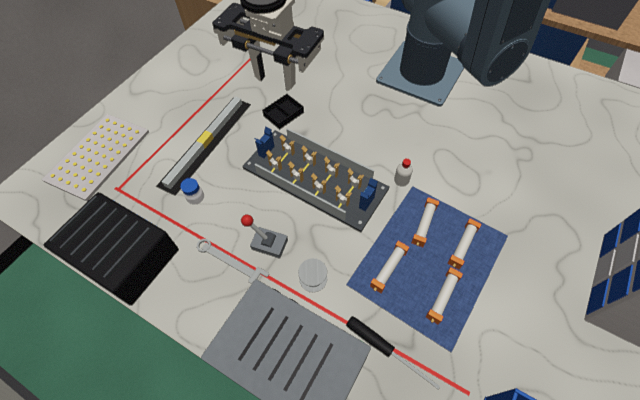

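The bar lies on the black mat, with its yellow band at (204,137), about 2 mm from the mat centre. Next I go to the tubes.

Request:
drive_tool --rows '[0.4,-0.01,0.06,0,-2,0.4,-0.02,0.12,0,-4,0.4,-0.02,0.18,0,-5,0.4,-0.02,0.24,0,-5,0.4,-0.02,0.3,0,-5]'

```text
time_s: 11.9
eef_pos: [0.4505, 0.1302, 0.34]
tool_rot: [3.141, -0.039, 0.002]
wrist_force: [0.6, 0.5, -1.7]
grip_width: 0.0557
```

Request:
drive_tool --rows '[0.4,-0.01,0.05,0,0,0.4,-0.02,0.1,0,0,0.4,-0.02,0.1,0,0]'

```text
time_s: 12.28
eef_pos: [0.4296, 0.2313, 0.3396]
tool_rot: [-3.141, 0.03, 0.0]
wrist_force: [1.2, -0.2, -0.5]
grip_width: 0.0558
```

```bash
cat > tubes.py <<'E'
from h import *
np.set_printoptions(precision=4,suppress=True)
import sys
o=get_obs();print(o['time_s'],o['eef_pos'],yaw(o)[0],o['wrist_force'],o['grip_width'])
c=capture('wrist');cv2.imwrite(f'pics/{sys.argv[1]}.png',c['image'][:,:,::-1])
H=hsv(c);V=c['image']
m=(H[...,0]>5)&(H[...,0]<18)&(H[...,1]>120)&(H[...,2]>110);m[275:]=0
for b in blobs(m,60): print('cap',b[0].round(1),b[1][4],onz(c,*b[0],.025)[:2])
# white tube bodies
m=(H[...,1]<70)&(H[...,2]>150)
# restrict to blue mat hull
bl=((H[...,0]>100)&(H[...,0]<125)&(H[...,1]>70)).astype(np.uint8)
bl=cv2.morphologyEx(bl,cv2.MORPH_CLOSE,np.ones((45,45)));m&=cv2.erode(bl,np.ones((5,5)))>0
m[240:]=0
for b in blobs(m,300):
    ys,xs=np.nonzero(b[2]);r=cv2.minAreaRect(np.stack([xs,ys],1).astype(np.float32))
    bp=cv2.boxPoints(r);e=[(bp[i]+bp[(i+1)%4])/2 for i in range(4)]
    L=[np.linalg.norm(bp[(i+1)%4]-bp[i]) for i in range(4)]
    i=0 if L[0]<L[1] else 1
    p,q=onz(c,*e[i],.018)[:2],onz(c,*e[i+2],.018)[:2]
    if p[0]>q[0]:p,q=q,p
    print('tube',r[0],'ctr',(p+q)/2,'ang',np.degrees(np.arctan2(*(q-p)[::-1])),'len',np.linalg.norm(q-p), 'w',min(L))
E
python3 tubes.py wrist9
```

```text
12.275 [0.4296 0.2313 0.3396] -91.0936186273802 [ 1.1976 -0.2377 -0.4804] 0.05581360083765856
cap [357.1  72. ] 232 [0.5557 0.1842]
cap [261.1  73.5] 229 [0.5561 0.3045]
cap [268.2  97.5] 220 [0.5276 0.2976]
cap [336.8 102.2] 200 [0.5203 0.2097]
cap [271.9 176.2] 175 [0.4243 0.2999]
cap [344.8 179.6] 163 [0.4175 0.1985]
tube (260.06561279296875, 33.877830505371094) ctr [0.6006 0.3035] ang -1.5499124093599361 len 0.07505427226387287 w 17.075891
tube (359.9713134765625, 32.815574645996094) ctr [0.5996 0.1808] ang -4.566697659570493 len 0.07341198465414397 w 16.749083
tube (407.8493347167969, 114.61810302734375) ctr [0.5022 0.115 ] ang -3.104970184701172 len 0.06620665250798995 w 28.307924
tube (270.847900390625, 136.95761108398438) ctr [0.4756 0.2989] ang -1.0633686580947301 len 0.09167584769545258 w 15.680392
tube (340.52191162109375, 141.20823669433594) ctr [0.4682 0.2041] ang 6.2186651033775 len 0.09260687114469718 w 15.44098
```

View pics/wrist9.png

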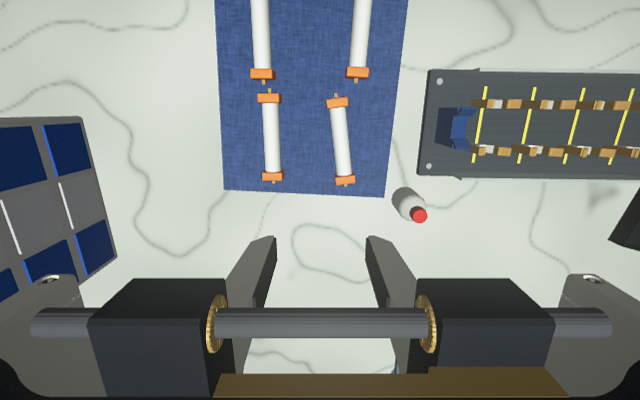

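Request:
drive_tool --rows '[0.4,0.0385,-0.027,-0.05,7.3,0.4,0.0385,-0.027,-0.11,7.3,0.4,0.0385,-0.027,-0.17,7.3,0.4,0.0385,-0.027,-0.22,7.3,0.4,0.0385,-0.027,-0.225,7.3]' --grip_force 35

```text
time_s: 12.95
eef_pos: [0.4672, 0.1994, 0.1116]
tool_rot: [3.136, 0.158, -0.012]
wrist_force: [0.5, 0.2, 0.3]
grip_width: 0.0556
```

Request:
drive_tool --rows '[0.4,0,0,-0.015,0,0.4,0,0,-0.022,0,0.4,0,0,-0.022,0]'

```text
time_s: 13.32
eef_pos: [0.4696, 0.2015, 0.0934]
tool_rot: [-3.137, -0.162, -0.002]
wrist_force: [-0.2, 0.0, 0.7]
grip_width: 0.056
```

Run:
```python
from h import *
np.set_printoptions(precision=4,suppress=True)
o=get_obs();print(o['time_s'],o['eef_pos'],yaw(o)[0],o['wrist_force'],o['grip_width'])
c=capture('wrist');cv2.imwrite('pics/wrist10.png',c['image'][:,:,::-1])
```

```text
13.325 [0.4696 0.2015 0.0934] -84.09805376223431 [-0.1989  0.0444  0.6576] 0.055957556070693366
```

View pics/wrist10.png

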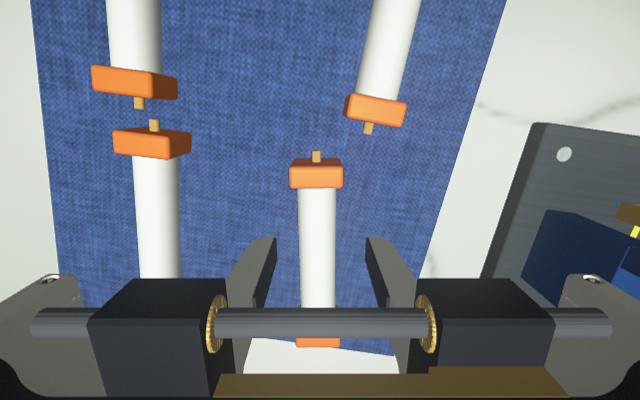

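Request:
drive_tool --rows '[0.4,0,0,-0.002,0,0.9,0,0,-0.002,0,0.9,0,0,-0.002,0,0.9,0,0,-0.002,0,0.9,0,0,-0.002,0]'

```text
time_s: 14.0
eef_pos: [0.4691, 0.2015, 0.0907]
tool_rot: [-3.137, -0.162, -0.0]
wrist_force: [-0.2, -1.0, -0.1]
grip_width: 0.0213
```

Request:
drive_tool --rows '[0.9,0,0,0,0,0.9,0,0,0.02,0,0.9,0,0,0.06,0,0.9,0,0,0.12,-3,0.9,0,0,0.16,-7.5]'

```text
time_s: 14.62
eef_pos: [0.4695, 0.2015, 0.2532]
tool_rot: [-3.141, 0.047, -0.004]
wrist_force: [0.9, -0.5, -0.4]
grip_width: 0.021
```

Request:
drive_tool --rows '[0.9,0.003,-0.06,0,-0.5,0.9,0.005,-0.12,0,-0.5,0.9,0.008,-0.18,0,-0.5,0.9,0.01,-0.24,0,-0.5,0.9,0.012,-0.3,0,-0.5]'

```text
time_s: 15.25
eef_pos: [0.4808, -0.1004, 0.2507]
tool_rot: [-3.141, 0.058, -0.0]
wrist_force: [1.0, 0.6, -1.1]
grip_width: 0.0212
```

Request:
drive_tool --rows '[0.9,0,-0.05,0,0,0.9,0,-0.075,-0.04,0,0.9,0,-0.075,-0.08,0,0.9,0,-0.075,-0.08,0]'

```text
time_s: 15.75
eef_pos: [0.479, -0.1728, 0.1679]
tool_rot: [-3.137, 0.059, 0.01]
wrist_force: [1.1, -0.4, -0.2]
grip_width: 0.021
```

```bash
cat > look.py <<'E'
from h import *
import sys
np.set_printoptions(precision=4,suppress=True)
o=get_obs();print(o['time_s'],o['eef_pos'],yaw(o)[0],o['wrist_force'],o['grip_width'])
for n in sys.argv[2:]:
    c=capture(n);cv2.imwrite(f'pics/{n}{sys.argv[1]}.png',c['image'][:,:,::-1])
E
python3 look.py 11 wrist scene
```

```text
15.75 [ 0.479  -0.1728  0.1679] -92.15927070029414 [ 1.0681 -0.433  -0.2179] 0.021001053445675474
```

View pics/wrist11.png

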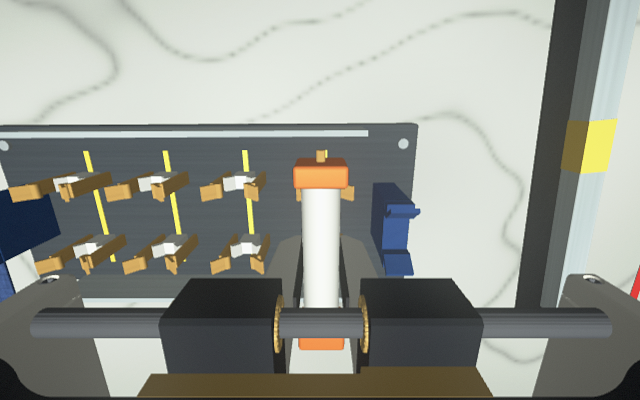

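View pics/scene11.png

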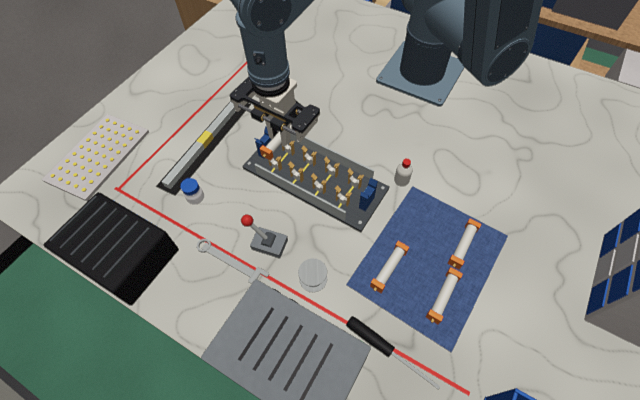

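Run:
```python
from h import *
np.set_printoptions(precision=4,suppress=True)
w=capture('wrist');H=hsv(w)
m=(H[...,0]>8)&(H[...,0]<22)&(H[...,1]>90)&(H[...,2]>90);m[275:]=0
for b in blobs(m,40): print('brass',b[0].round(1),b[1],onz(w,*b[0],.061)[:2])
# tube body edge columns
for v in (200,215,230,245): 
    r=w['image'][v,285:360].min(1); k=np.nonzero(r>150)[0]+285; print(v,k.min(),k.max(),onz(w,(k.min()+k.max())/2,v,.095+.008)[:2])
for p in [(298,190),(347,193)]: print(onz(w,*p,.061)[:2])
```

```text
brass [321.4 175.3] [ 293  150   59   54 1968] [ 0.5223 -0.1748]
brass [ 68.1 177.3] [ 57 175  21   6  41] [ 0.5269 -0.0037]
brass [103.7 189.9] [  62  175   93   30 1275] [ 0.5173 -0.0254]
brass [170.3 188.7] [153 175  37  29 540] [ 0.5166 -0.0712]
brass [213.8 191.9] [201 175  30  29 404] [ 0.5132 -0.1006]
brass [254.4 189.7] [244 175  22  29 359] [ 0.5138 -0.1287]
brass [ 34.5 193. ] [ 12 180  46  25 644] [0.5168 0.0227]
brass [ 60.4 259.6] [ 37 236  57  39 622] [0.4653 0.0205]
brass [103.6 255. ] [ 82 237  46  38 627] [ 0.468  -0.0125]
brass [142.1 259.3] [124 236  42  39 516] [ 0.4634 -0.04  ]
brass [181.3 255.7] [166 236  33  39 486] [ 0.4654 -0.0696]
brass [223.5 259.3] [211 236  27  39 407] [ 0.4613 -0.1003]
brass [259.6 257.9] [250 236  19  39 351] [ 0.4616 -0.127 ]
200 301 339 [ 0.5181 -0.1739]
215 302 339 [ 0.5094 -0.1738]
230 303 339 [ 0.5005 -0.1738]
245 303 338 [ 0.4912 -0.1732]
[ 0.5125 -0.1585]
[ 0.5092 -0.192 ]
```

Request:
drive_tool --rows '[0.9,0.003,-0.001,-0.015,0,0.9,0.003,-0.001,-0.025,0,0.9,0.003,-0.001,-0.032,0,0.9,0.003,-0.001,-0.04,0,0.9,0.003,-0.001,-0.044,0]'

```text
time_s: 16.52
eef_pos: [0.4847, -0.175, 0.1269]
tool_rot: [3.14, -0.057, 0.002]
wrist_force: [0.4, 0.6, 3.5]
grip_width: 0.0211
```

Request:
drive_tool --rows '[0.9,0,0,-0.004,0,0.9,0,0,-0.006,0,0.9,0,0,-0.006,0]'

```text
time_s: 16.9
eef_pos: [0.4839, -0.1745, 0.1201]
tool_rot: [-3.141, 0.058, 0.001]
wrist_force: [1.1, -1.1, -4.7]
grip_width: 0.021
```

Request:
drive_tool --rows '[0.9,0,0,-0.0015,0,0.9,0,0,-0.003,0,0.9,0,0,-0.003,0]'

```text
time_s: 17.27
eef_pos: [0.4842, -0.1752, 0.1185]
tool_rot: [3.14, -0.057, 0.001]
wrist_force: [-3.0, -2.5, 6.5]
grip_width: 0.0214
```

Request:
drive_tool --rows '[0.5,0,0,0,0,0.5,0,0,0,0,0.5,0,0,0.03,0,0.5,0,0,0.09,0,0.5,0,0,0.15,0]'

```text
time_s: 17.9
eef_pos: [0.4837, -0.174, 0.2686]
tool_rot: [-3.14, 0.057, 0.002]
wrist_force: [0.5, -0.9, 0.1]
grip_width: 0.0465
```

Request:
drive_tool --rows '[0.4,0,0.05,0.04,0,0.4,0.01,0.11,0.07,0,0.4,0.02,0.17,0.07,0,0.4,0.03,0.23,0.07,0,0.4,0.04,0.29,0.07,0]'

```text
time_s: 18.52
eef_pos: [0.5238, 0.1165, 0.3376]
tool_rot: [-3.141, 0.058, -0.0]
wrist_force: [0.8, -0.3, -0.1]
grip_width: 0.0554
```

```bash
python3 look.py 12 scene; python3 -c "
import cv2;a=cv2.imread('pics/scene12.png');cv2.imwrite('pics/s12.png',cv2.resize(a[90:270,200:460],None,fx=3,fy=3))"
```

```text
18.525 [0.5238 0.1165 0.3376] -92.10397253084292 [ 0.8127 -0.333  -0.1084] 0.055439785812035805
```

View pics/s12.png

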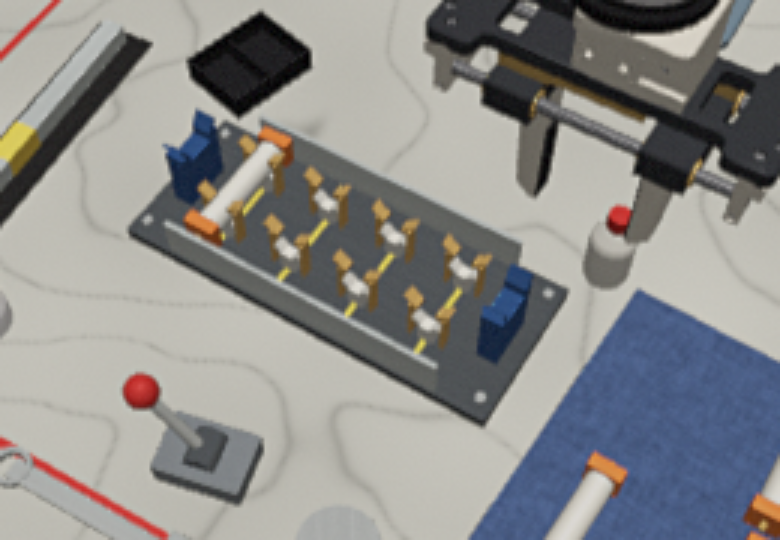

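The first tube sits in the −y station, between its brass fingers and below the cheek tops. Now the next one.

Request:
drive_tool --rows '[0.4,0,0.05,0,0,0.4,0,0.09,0,0,0.4,0,0.09,0,0]'

```text
time_s: 18.95
eef_pos: [0.5232, 0.2068, 0.3371]
tool_rot: [-3.141, 0.051, 0.002]
wrist_force: [-0.8, -0.6, -0.1]
grip_width: 0.056
```

```bash
python3 tubes.py wrist13
```

```text
18.95 [0.5232 0.2068 0.3371] -91.86448329088725 [-0.7995 -0.6251 -0.0599] 0.05595426090649326
cap [342.7  63.8] 230 [0.6579 0.176 ]
cap [240.8  66.6] 239 [0.6586 0.3021]
cap [337.4 147.8] 181 [0.5551 0.1841]
cap [248.1 150.3] 183 [0.5556 0.3041]
cap [629.  157.3] 206 [ 0.53   -0.2102]
cap [255.4 170.7] 197 [0.5275 0.297 ]
cap [605.1 233. ] 172 [ 0.4185 -0.2073]
tube (339.68145751953125, 106.17353820800781) ctr [0.6065 0.1801] ang -3.9527851002646437 len 0.09274339714187307 w 16.52092
tube (245.8241729736328, 108.88965606689453) ctr [0.6069 0.3031] ang -1.2449418235598984 len 0.09336066418822694 w 16.442999
tube (386.9775390625, 184.2359619140625) ctr [0.4998 0.1142] ang -3.1516177808334382 len 0.070200556789727 w 26.830944
tube (258.55584716796875, 205.78172302246094) ctr [0.4726 0.2993] ang -1.614287586454082 len 0.09303021112874792 w 15.104363
```

View pics/wrist13.png

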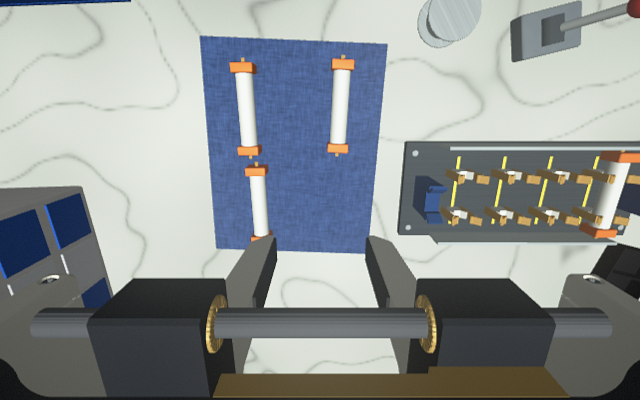

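Request:
drive_tool --rows '[0.4,0.05,-0.02,-0.02,-2.5,0.4,0.083,-0.027,-0.08,-2.5,0.4,0.083,-0.027,-0.14,-2.5,0.4,0.083,-0.027,-0.2,-2.5,0.4,0.083,-0.027,-0.23,-2.5]'

```text
time_s: 19.62
eef_pos: [0.6049, 0.1751, 0.1034]
tool_rot: [3.138, -0.129, -0.01]
wrist_force: [0.4, -0.2, -0.1]
grip_width: 0.0556
```

Request:
drive_tool --rows '[0.4,0,0,-0.012,0,0.4,0,0,-0.012,0,0.4,0,0,-0.012,0]'

```text
time_s: 20.0
eef_pos: [0.6082, 0.1771, 0.0976]
tool_rot: [-3.139, 0.127, -0.005]
wrist_force: [-0.3, 0.3, 0.8]
grip_width: 0.056
```

```bash
python3 look.py 14 wrist
```

```text
20.0 [0.6082 0.1771 0.0976] -94.61771565236364 [-0.3326  0.2751  0.771 ] 0.056010706312283415
```

View pics/wrist14.png

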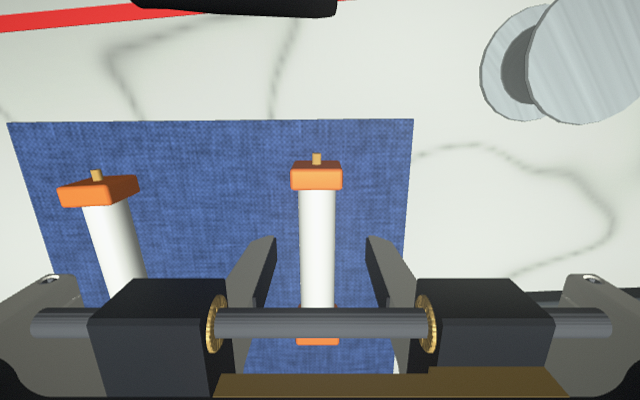

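Aligned; the tube lies between the fingers along column 317. Lower, grip and lift.

Request:
drive_tool --rows '[0.4,0,0.001,-0.007,0,0.4,0,0.001,-0.007,0,0.9,0,0.001,-0.007,0,0.9,0,0.001,-0.007,0,0.9,0,0.001,-0.007,0]'

```text
time_s: 20.68
eef_pos: [0.607, 0.1784, 0.0887]
tool_rot: [-3.139, 0.126, -0.0]
wrist_force: [0.4, -0.0, -0.3]
grip_width: 0.0302
```

Request:
drive_tool --rows '[0.9,0,0,0,0,0.9,0,0,0,0,0.9,0,0,0.04,0,0.9,0,0,0.1,2.5,0.9,0,0,0.16,2.5]'

```text
time_s: 21.3
eef_pos: [0.6065, 0.1782, 0.2498]
tool_rot: [3.141, -0.057, -0.002]
wrist_force: [0.9, -0.1, -0.6]
grip_width: 0.0211
```

Request:
drive_tool --rows '[0.9,-0.02,-0.055,0,0,0.9,-0.045,-0.11,0,0,0.9,-0.07,-0.165,0,0,0.9,-0.095,-0.22,0,0,0.9,-0.115,-0.275,0,0]'

```text
time_s: 21.92
eef_pos: [0.4907, -0.0981, 0.2488]
tool_rot: [3.141, -0.057, 0.0]
wrist_force: [1.5, -1.5, -0.5]
grip_width: 0.021
```

Request:
drive_tool --rows '[0.9,-0.006,-0.014,-0.03,0,0.9,-0.006,-0.014,-0.08,0,0.9,-0.006,-0.014,-0.08,0]'

```text
time_s: 22.3
eef_pos: [0.4834, -0.1099, 0.1658]
tool_rot: [-3.138, 0.059, 0.012]
wrist_force: [-1.0, 0.5, 0.0]
grip_width: 0.0211
```

```bash
python3 look.py 15 wrist
```

```text
22.3 [ 0.4834 -0.1099  0.1658] -92.15515778610707 [-1.0177  0.5349  0.0209] 0.02109062698400129
```

View pics/wrist15.png

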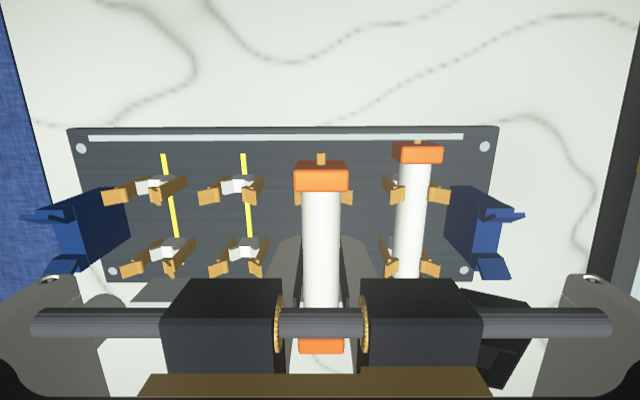

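Request:
drive_tool --rows '[0.9,0.001,0,-0.015,0,0.9,0.001,0,-0.025,0,0.9,0.001,0,-0.032,0,0.9,0.001,0,-0.04,0,0.9,0.001,0,-0.044,0]'

```text
time_s: 22.98
eef_pos: [0.4878, -0.111, 0.1251]
tool_rot: [3.14, -0.057, 0.003]
wrist_force: [0.1, -0.3, 3.1]
grip_width: 0.021
```

Request:
drive_tool --rows '[0.9,0,0,-0.004,0,0.9,0,0,-0.006,0,0.9,0,0,-0.0075,0,0.9,0,0,-0.0075,0]'

```text
time_s: 23.48
eef_pos: [0.4868, -0.1109, 0.117]
tool_rot: [3.141, -0.057, -0.001]
wrist_force: [-0.4, -3.0, -0.3]
grip_width: 0.0209
```

Request:
drive_tool --rows '[0.9,0,0,-0.0015,0,0.9,0,0,-0.002,0,0.9,0,0,-0.002,0]'

```text
time_s: 23.85
eef_pos: [0.487, -0.1112, 0.1164]
tool_rot: [3.14, -0.057, 0.001]
wrist_force: [-5.0, -2.4, 11.4]
grip_width: 0.0211
```

Request:
drive_tool --rows '[0.5,0,0,0,0,0.5,0,0,0,0,0.5,0,0,0.03,0,0.5,0,0,0.09,0,0.5,0,0,0.15,0]'

```text
time_s: 24.48
eef_pos: [0.4865, -0.1102, 0.266]
tool_rot: [-3.14, 0.058, 0.003]
wrist_force: [1.3, -1.2, -0.5]
grip_width: 0.0464
```

Request:
drive_tool --rows '[0.4,0.01,0.06,0.04,0,0.4,0.02,0.12,0.07,0,0.4,0.03,0.18,0.07,0,0.4,0.04,0.24,0.07,0,0.4,0.04,0.3,0.07,0]'

```text
time_s: 25.1
eef_pos: [0.5269, 0.1834, 0.3348]
tool_rot: [-3.141, 0.058, 0.0]
wrist_force: [1.0, -0.1, 0.6]
grip_width: 0.0557
```

Request:
drive_tool --rows '[0.4,0,0.06,0,0,0.4,0,0.1,0,0,0.4,0,0.1,0,0]'

```text
time_s: 25.48
eef_pos: [0.5258, 0.2842, 0.3341]
tool_rot: [-3.141, 0.051, 0.003]
wrist_force: [0.2, 0.8, 1.1]
grip_width: 0.0557
```

```bash
python3 tubes.py wrist16;  python3 look.py 16 scene
```

```text
25.475 [0.5258 0.2842 0.3341] -91.844156267535 [0.2105 0.7648 1.1445] 0.05566196665823828
cap [303.8  66.3] 225 [0.6586 0.3015]
cap [305.9 150.9] 189 [0.5552 0.3036]
cap [635.3 158. ] 77 [ 0.5319 -0.1386]
cap [311.3 171.7] 158 [0.5267 0.2975]
cap [617.3 234.3] 179 [ 0.4197 -0.1455]
cap [312.9 240.6] 146 [0.4235 0.2994]
tube (305.01385498046875, 108.98530578613281) ctr [0.6068 0.3027] ang -0.9971144796376474 len 0.09256763336621734 w 16.536104
tube (441.1126708984375, 180.017333984375) ctr [0.5066 0.1166] ang -3.198541853752206 len 0.07773735202855497 w 26.838083
tube (312.5, 206.5) ctr [0.4725 0.2983] ang -2.2662628848322997 len 0.09308796689620574 w 15.0
25.525 [0.5261 0.2825 0.3342] -91.9358476080809 [ 0.0797  0.3309 -0.4261] 0.055605747499321796
```

View pics/wrist16.png

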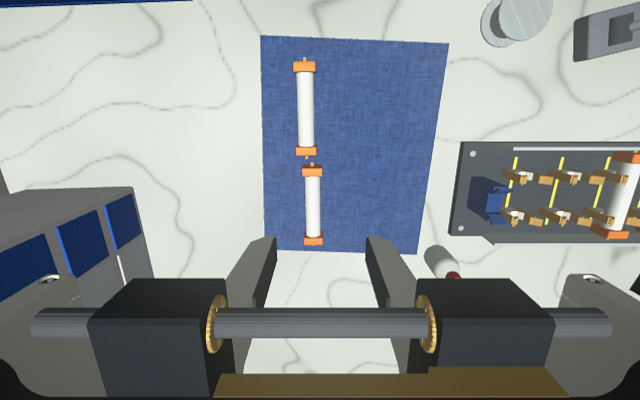

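View pics/scene16.png

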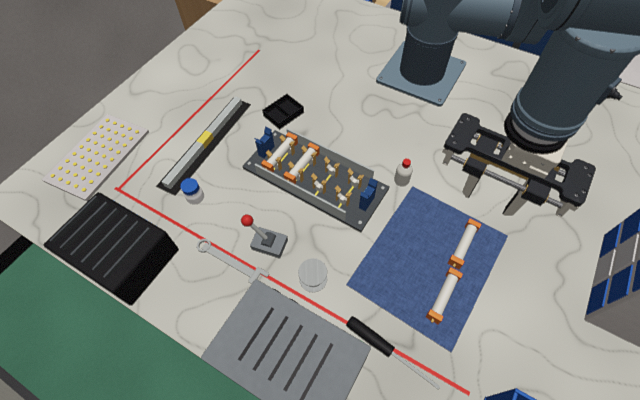

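The scene view shows two tubes in stations and two left on the mat. In the wrist view those two are at (305,109) and (312,206). I take the far one next.

Request:
drive_tool --rows '[0.4,0.05,0.02,-0.02,0.8,0.4,0.081,0.02,-0.08,0.8,0.4,0.081,0.02,-0.14,0.8,0.4,0.081,0.02,-0.2,0.8,0.4,0.081,0.02,-0.225,0.8]'

```text
time_s: 26.2
eef_pos: [0.6058, 0.2983, 0.1052]
tool_rot: [3.139, -0.04, -0.012]
wrist_force: [-0.2, -0.3, 0.5]
grip_width: 0.0557
```

Request:
drive_tool --rows '[0.4,0,0,-0.012,0,0.4,0,0,-0.012,0,0.4,0,0,-0.012,0]'

```text
time_s: 26.58
eef_pos: [0.6089, 0.3011, 0.1001]
tool_rot: [-3.14, 0.036, -0.005]
wrist_force: [0.7, -0.1, -0.5]
grip_width: 0.0555
```

```bash
python3 look.py 17 wrist
```

```text
26.575 [0.6089 0.3011 0.1001] -91.32801657272833 [ 0.6887 -0.1463 -0.4815] 0.05552023407710666
```

View pics/wrist17.png

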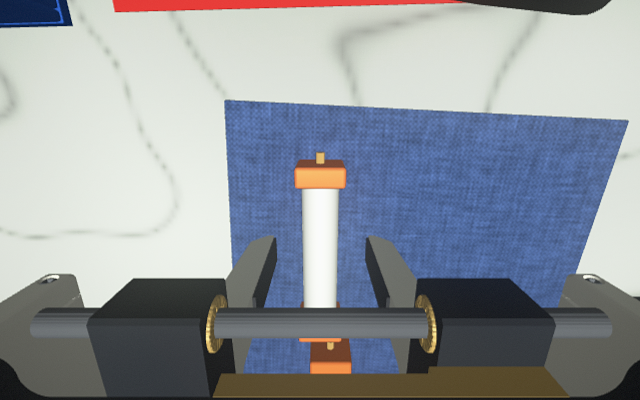

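The tube is centred between the jaws at column 320.

Request:
drive_tool --rows '[0.4,0,0,-0.009,0,0.4,0,0,-0.009,0,0.9,0,0,-0.009,0,0.9,0,0,-0.009,0,0.9,0,0,-0.009,0]'

```text
time_s: 27.25
eef_pos: [0.6078, 0.3012, 0.0892]
tool_rot: [-3.141, 0.036, -0.0]
wrist_force: [0.3, -0.1, 0.1]
grip_width: 0.0303
```

Request:
drive_tool --rows '[0.9,0,0,0,0,0.9,0,0,0,0,0.9,0,0,0.04,0,0.9,0,0,0.1,-0.5,0.9,0,0,0.16,-0.8]'

```text
time_s: 27.88
eef_pos: [0.6074, 0.301, 0.2503]
tool_rot: [3.141, -0.058, -0.002]
wrist_force: [0.7, 0.4, -1.0]
grip_width: 0.021
```

Request:
drive_tool --rows '[0.9,-0.02,-0.058,0,0,0.9,-0.04,-0.116,0,0,0.9,-0.06,-0.174,0,0,0.9,-0.08,-0.232,0,0,0.9,-0.1,-0.29,0,0]'

```text
time_s: 28.5
eef_pos: [0.5068, 0.0096, 0.2493]
tool_rot: [3.141, -0.057, 0.001]
wrist_force: [-0.1, -0.8, -0.4]
grip_width: 0.0214
```

Request:
drive_tool --rows '[0.9,-0.019,-0.058,0,0,0.9,-0.019,-0.058,-0.04,0,0.9,-0.019,-0.058,-0.08,0,0.9,-0.019,-0.058,-0.08,0]'

```text
time_s: 29.0
eef_pos: [0.4866, -0.0465, 0.1669]
tool_rot: [-3.139, 0.059, 0.01]
wrist_force: [-0.2, 0.2, -0.0]
grip_width: 0.0211
```

```bash
python3 look.py 18 wrist
```

```text
29.0 [ 0.4866 -0.0465  0.1669] -92.14118663900308 [-0.1713  0.2435 -0.0112] 0.021107394396383355
```

View pics/wrist18.png

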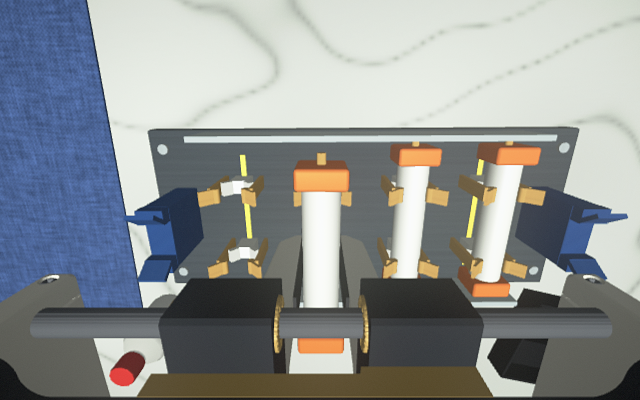

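Request:
drive_tool --rows '[0.9,0,0,-0.015,0,0.9,0,0,-0.025,0,0.9,0,0,-0.032,0,0.9,0,0,-0.04,0,0.9,0,0,-0.044,0]'

```text
time_s: 29.68
eef_pos: [0.4895, -0.0471, 0.1255]
tool_rot: [3.14, -0.057, 0.003]
wrist_force: [0.1, -1.0, 4.4]
grip_width: 0.0215
```

Request:
drive_tool --rows '[0.9,0,0,-0.004,0,0.9,0,0,-0.006,0,0.9,0,0,-0.0085,0,0.9,0,0,-0.0085,0]'

```text
time_s: 30.18
eef_pos: [0.4887, -0.0473, 0.117]
tool_rot: [3.14, -0.057, 0.0]
wrist_force: [-1.8, -2.8, 5.7]
grip_width: 0.0212
```

Request:
drive_tool --rows '[0.9,0,0,-0.001,0,0.9,0,0,-0.001,0]'

```text
time_s: 30.42
eef_pos: [0.4887, -0.0473, 0.1168]
tool_rot: [3.14, -0.057, 0.0]
wrist_force: [-4.6, -1.5, 14.0]
grip_width: 0.021
```

Request:
drive_tool --rows '[0.5,0,0,0,0,0.5,0,0,0,0,0.5,0,0,0.03,0,0.5,0,0,0.09,0,0.5,0,0,0.15,0]'

```text
time_s: 31.05
eef_pos: [0.4882, -0.0465, 0.2665]
tool_rot: [-3.14, 0.058, 0.003]
wrist_force: [1.1, -0.3, -0.5]
grip_width: 0.0467
```

Request:
drive_tool --rows '[0.4,-0.02,0.06,0.04,0,0.4,-0.04,0.12,0.07,0,0.4,-0.05,0.18,0.07,0,0.4,-0.06,0.24,0.07,0,0.4,-0.06,0.3,0.07,0]'

```text
time_s: 31.68
eef_pos: [0.4281, 0.2432, 0.3358]
tool_rot: [-3.141, 0.058, -0.001]
wrist_force: [1.5, 0.1, 0.9]
grip_width: 0.0561
```

Request:
drive_tool --rows '[0.4,0,0.04,0,0,0.4,0,0.04,0,0]'

```text
time_s: 31.92
eef_pos: [0.4283, 0.2837, 0.3348]
tool_rot: [-3.141, 0.051, 0.002]
wrist_force: [-0.4, -0.7, 0.9]
grip_width: 0.0559
```

```bash
python3 tubes.py wrist19;  python3 look.py 19 scene
```

```text
31.925 [0.4283 0.2837 0.3348] -91.85060510790129 [-0.3903 -0.6907  0.8725] 0.055897238638551026
cap [611.2  73.1] 279 [ 0.5417 -0.0791]
cap [307.6  95.1] 206 [0.5278 0.2978]
cap [586.2 162.5] 227 [ 0.4303 -0.0753]
cap [632.9 162.3] 119 [ 0.4285 -0.1385]
cap [309.5 175.2] 173 [0.4243 0.2998]
tube (448.219970703125, 101.45999908447266) ctr [0.5139 0.1164] ang -2.8457129052348167 len 0.06261302080415539 w 28.56714
tube (308.8394775390625, 135.49359130859375) ctr [0.4755 0.2987] ang -1.3878807183934523 len 0.09113259761643155 w 15.619844
31.975 [0.4285 0.2822 0.3348] -91.93290762778085 [-0.0709 -0.1477 -0.3065] 0.055886126145764
```

View pics/wrist19.png

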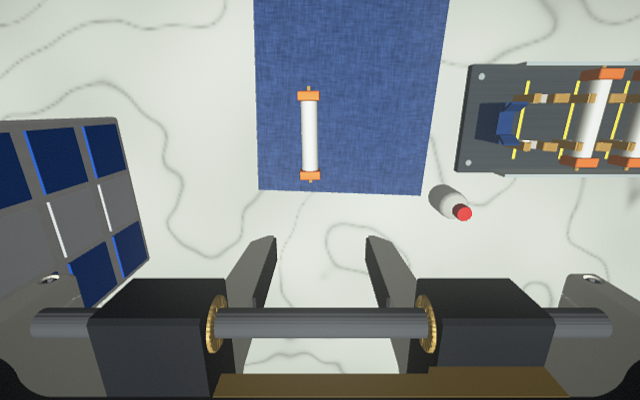

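View pics/scene19.png

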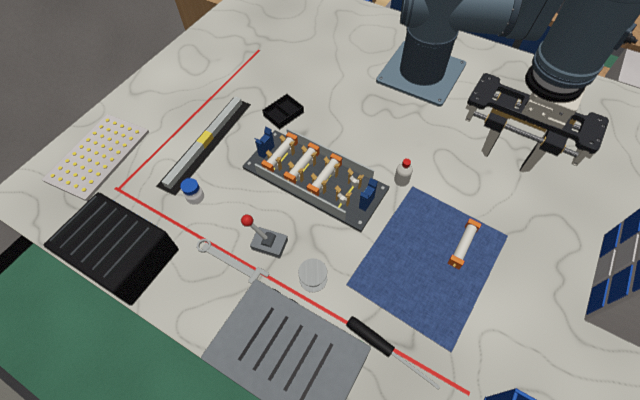

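Three tubes are seated and the last is at (309,135) in the wrist view.

Request:
drive_tool --rows '[0.4,0.04,0.016,-0.04,0.5,0.4,0.047,0.016,-0.1,0.5,0.4,0.047,0.016,-0.16,0.5,0.4,0.047,0.016,-0.22,0.5,0.4,0.047,0.016,-0.235,0.5]'

```text
time_s: 32.65
eef_pos: [0.4741, 0.2948, 0.0971]
tool_rot: [3.138, -0.047, -0.012]
wrist_force: [-0.5, -1.2, 0.6]
grip_width: 0.0558
```

Request:
drive_tool --rows '[0.4,0,0,-0.003,0,0.4,0,0,-0.003,0,0.4,0,0,-0.003,0]'

```text
time_s: 33.02
eef_pos: [0.4775, 0.2977, 0.0998]
tool_rot: [-3.14, 0.044, -0.006]
wrist_force: [-0.4, -0.6, -0.3]
grip_width: 0.0557
```

```bash
python3 look.py 20 wrist
```

```text
33.025 [0.4775 0.2977 0.0998] -91.5971137026787 [-0.385  -0.5566 -0.3156] 0.05574774402377381
```

View pics/wrist20.png

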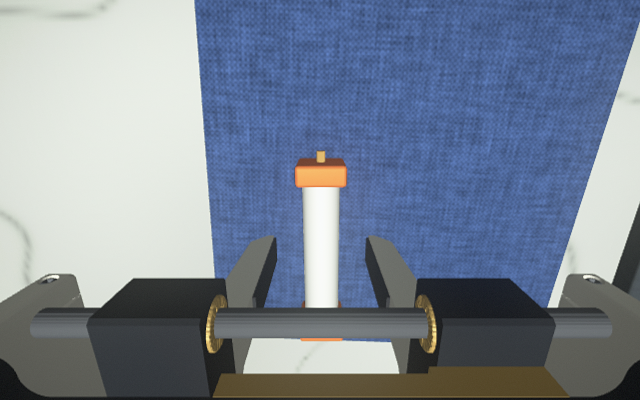

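Centred between the jaws at column 321.

Request:
drive_tool --rows '[0.4,0,0,-0.009,0,0.4,0,0,-0.009,0,0.9,0,0,-0.009,0,0.9,0,0,-0.009,0,0.9,0,0,-0.009,0]'

```text
time_s: 33.7
eef_pos: [0.4762, 0.2973, 0.0886]
tool_rot: [-3.141, 0.044, -0.0]
wrist_force: [0.2, -0.6, -0.2]
grip_width: 0.0306
```

Request:
drive_tool --rows '[0.9,0,0,0,0,0.9,0,0,0,0,0.9,0,0,0.04,0,0.9,0,0,0.1,-0.5,0.9,0,0,0.16,-0.5]'

```text
time_s: 34.33
eef_pos: [0.4757, 0.2971, 0.2498]
tool_rot: [3.141, -0.058, -0.002]
wrist_force: [1.0, -0.2, -1.8]
grip_width: 0.021
```

Request:
drive_tool --rows '[0.9,0.003,-0.06,0,0,0.9,0.006,-0.12,0,0,0.9,0.009,-0.18,0,0,0.9,0.012,-0.24,0,0,0.9,0.0145,-0.28,0,0]'

```text
time_s: 34.95
eef_pos: [0.4904, 0.0149, 0.2486]
tool_rot: [3.141, -0.06, 0.0]
wrist_force: [0.2, 1.0, 0.1]
grip_width: 0.021
```

Request:
drive_tool --rows '[0.9,0,-0.001,-0.04,0,0.9,0,-0.001,-0.08,0,0.9,0,-0.001,-0.08,0]'

```text
time_s: 35.33
eef_pos: [0.4884, 0.0165, 0.1661]
tool_rot: [-3.14, 0.058, 0.011]
wrist_force: [0.5, 0.0, -1.2]
grip_width: 0.0211
```

```bash
python3 look.py 21 wrist
```

```text
35.325 [0.4884 0.0165 0.1661] -92.13054227846496 [ 0.4722  0.0495 -1.2395] 0.021054994783054566
```

View pics/wrist21.png

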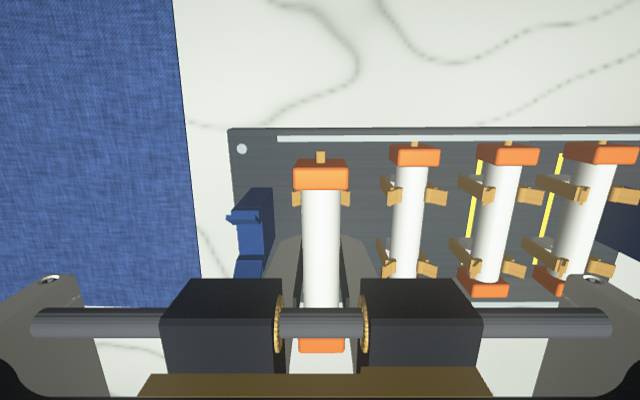

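Request:
drive_tool --rows '[0.9,0,0.001,-0.015,0,0.9,0,0.001,-0.025,0,0.9,0,0.001,-0.032,0,0.9,0,0.001,-0.04,0,0.9,0,0.001,-0.044,0]'

```text
time_s: 36.0
eef_pos: [0.4914, 0.017, 0.1249]
tool_rot: [3.14, -0.057, 0.003]
wrist_force: [0.2, -0.7, 3.1]
grip_width: 0.0212
```

Request:
drive_tool --rows '[0.9,0,0,-0.004,0,0.9,0,0,-0.006,0,0.9,0,0,-0.0085,0,0.9,0,0,-0.009,0,0.9,0,0,-0.009,0]'

```text
time_s: 36.62
eef_pos: [0.4906, 0.0167, 0.1164]
tool_rot: [3.14, -0.057, 0.0]
wrist_force: [-3.4, -3.7, 9.6]
grip_width: 0.0209
```

Request:
drive_tool --rows '[0.5,0,0,0,0,0.5,0,0,0,0,0.5,0,0,0.03,0,0.5,0,0,0.09,0,0.5,0,0,0.15,0]'

```text
time_s: 37.25
eef_pos: [0.4901, 0.0176, 0.2665]
tool_rot: [-3.14, 0.058, 0.003]
wrist_force: [1.3, -0.1, -0.5]
grip_width: 0.0463
```

Request:
drive_tool --rows '[0.4,-0.04,-0.04,0.05,0,0.4,-0.09,-0.08,0.1,0,0.4,-0.11,-0.1,0.1,0,0.4,-0.11,-0.1,0.1,0]'

```text
time_s: 37.75
eef_pos: [0.3794, -0.0845, 0.3672]
tool_rot: [3.139, -0.065, 0.005]
wrist_force: [-0.8, -0.4, -0.1]
grip_width: 0.0557
```

```bash
python3 look.py 22 wrist scene
python3 - <<'E'
from h import *
np.set_printoptions(precision=4,suppress=True)
for n in ('wrist','scene','top'):
    c=capture(n);H=hsv(c);m=(H[...,0]>5)&(H[...,0]<16)&(H[...,1]>150)&(H[...,2]>130)
    for b in blobs(m,15):
        p=onz(c,*b[0],.055)
        if b[1][4]>15 and .38<p[0]<.6 and -.3<p[1]<.1: print(n,b[0].round(1),b[1][4],p[:2])
E
python3 -c "
import cv2;a=cv2.imread('pics/scene22.png');cv2.imwrite('pics/s22.png',cv2.resize(a[110:240,230:400],None,fx=4,fy=4,interpolation=2))"
```

```text
37.75 [ 0.3794 -0.0845  0.3672] -92.35826816460819 [-0.8094 -0.3826 -0.0569] 0.05566112939423694
wrist [234.  44.] 248 [0.5423 0.0166]
wrist [287.5  43.8] 217 [ 0.54   -0.0479]
wrist [341.5  43.3] 200 [ 0.5382 -0.1131]
wrist [394.4  42.8] 240 [ 0.5363 -0.177 ]
wrist [241.4 131.2] 170 [0.4395 0.02  ]
wrist [291.1 131.4] 67 [ 0.4368 -0.0453]
wrist [341.4 130.9] 98 [ 0.435  -0.1114]
wrist [389.6 130.3] 162 [ 0.4334 -0.1746]
scene [291.4 135.5] 38 [ 0.4312 -0.1729]
scene [313.  145.9] 41 [ 0.4329 -0.1094]
scene [335.7 156.8] 44 [ 0.4343 -0.0455]
scene [266.3 163.7] 43 [ 0.534  -0.1776]
scene [359.1 168.5] 47 [0.4372 0.0187]
scene [289.  175.4] 47 [ 0.5355 -0.1128]
scene [312.1 187.5] 48 [ 0.5372 -0.0492]
scene [336.3 200.6] 50 [0.5401 0.0154]
```

View pics/wrist22.png

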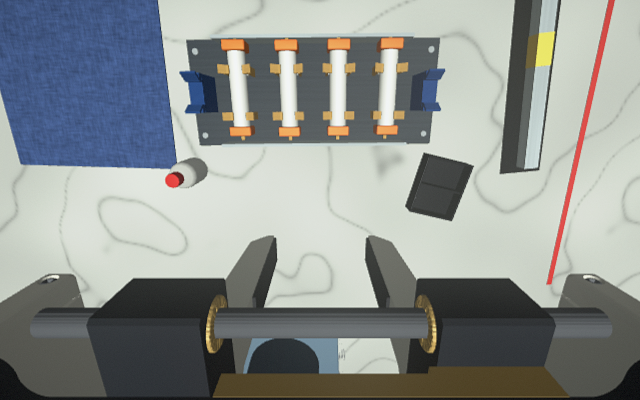

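View pics/s22.png

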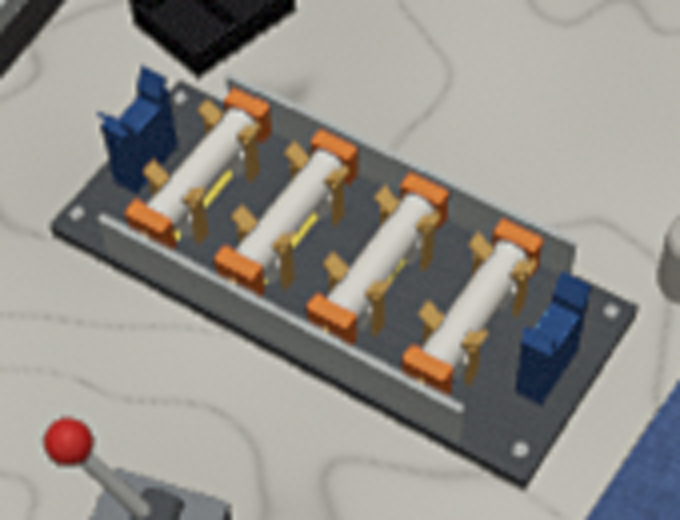

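All four tubes read as seated: their caps agree between the wrist and scene views at seated height, at equal spacing. Now the bar.

Request:
drive_tool --rows '[0.4,0.03,-0.06,0,3,0.4,0.06,-0.12,0,6,0.4,0.09,-0.18,0,6,0.4,0.12,-0.24,0,6,0.4,0.146,-0.3,0,6]' --grip_force 40

```text
time_s: 38.62
eef_pos: [0.5201, -0.3639, 0.3638]
tool_rot: [-3.138, -0.111, 0.002]
wrist_force: [0.4, 0.2, 0.3]
grip_width: 0.0555
```

Request:
drive_tool --rows '[0.4,0,-0.002,-0.06,0,0.4,0,-0.002,-0.12,0,0.4,0,-0.002,-0.18,0,0.4,0,-0.002,-0.23,0,0.4,0,-0.002,-0.23,0]'

```text
time_s: 39.25
eef_pos: [0.5167, -0.3619, 0.1298]
tool_rot: [-3.131, -0.11, 0.012]
wrist_force: [-0.1, -0.1, 0.7]
grip_width: 0.0551
```

```bash
python3 look.py 23 wrist
```

```text
39.25 [ 0.5167 -0.3619  0.1298] -85.99416204212497 [-0.0611 -0.0722  0.6546] 0.055145361215056865
```

View pics/wrist23.png

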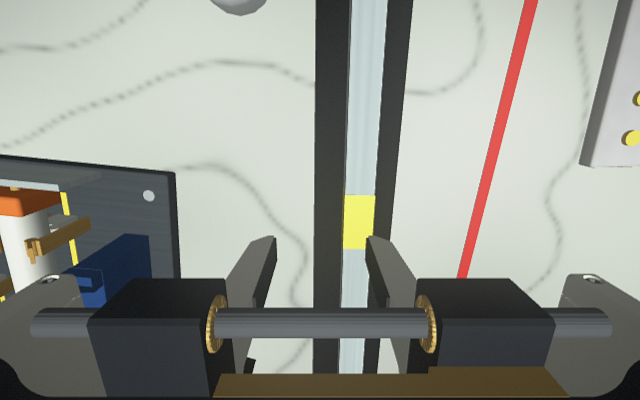

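Request:
drive_tool --rows '[0.4,0.006,-0.024,0,-0.4,0.4,0.006,-0.024,0,-0.4,0.4,0.006,-0.024,0,-0.4]'

```text
time_s: 39.67
eef_pos: [0.5247, -0.3893, 0.1374]
tool_rot: [3.139, 0.097, 0.003]
wrist_force: [0.1, 0.6, -0.5]
grip_width: 0.0559
```

```bash
python3 look.py 24 wrist
```

```text
39.675 [ 0.5247 -0.3893  0.1374] -86.47622568585206 [ 0.0649  0.6072 -0.4835] 0.05593192156991758
```

View pics/wrist24.png

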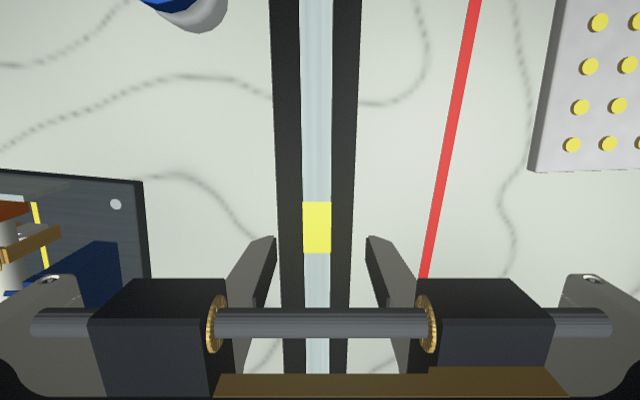

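Request:
drive_tool --rows '[0.4,0,0.0025,-0.03,0,0.4,0,0.0025,-0.045,0,0.4,0,0.0025,-0.045,0,0.9,0,0.0025,-0.045,0,0.9,0,0.0025,-0.045,0]'

```text
time_s: 40.35
eef_pos: [0.5244, -0.3873, 0.0916]
tool_rot: [3.139, 0.096, 0.002]
wrist_force: [0.4, -0.6, 0.2]
grip_width: 0.04
```

Request:
drive_tool --rows '[0.95,0,0,0,0,0.95,0,0,0,0,0.95,0,0,0,0,0.95,0,0,0,0]'

```text
time_s: 40.85
eef_pos: [0.5241, -0.3869, 0.0909]
tool_rot: [3.14, 0.096, 0.0]
wrist_force: [-0.3, 0.4, 3.0]
grip_width: 0.02
```

Request:
drive_tool --rows '[0.95,0,0,0.03,0,0.95,0,0,0.08,0,0.95,0,0,0.13,0,0.95,0,0,0.18,0,0.95,0,0,0.2,0]'

```text
time_s: 41.48
eef_pos: [0.5245, -0.3874, 0.2939]
tool_rot: [3.137, 0.096, 0.005]
wrist_force: [-0.2, -0.3, -2.4]
grip_width: 0.0195
```

Request:
drive_tool --rows '[0.95,-0.005,0.04,0,10,0.95,-0.01,0.08,0,20,0.95,-0.015,0.12,0,30,0.95,-0.02,0.16,0,40,0.95,-0.025,0.2,0,50]'

```text
time_s: 42.1
eef_pos: [0.4983, -0.1854, 0.2899]
tool_rot: [-2.8, -1.421, 0.001]
wrist_force: [-0.5, 0.4, -2.0]
grip_width: 0.0195
```

Request:
drive_tool --rows '[0.95,-0.004,0.03,0,10,0.95,-0.008,0.06,0,20,0.95,-0.012,0.1,0,30,0.95,-0.014,0.107,0,34.7,0.95,-0.014,0.107,0,34.7]'

```text
time_s: 42.72
eef_pos: [0.4846, -0.0791, 0.2902]
tool_rot: [-2.255, -2.186, 0.001]
wrist_force: [-0.0, -0.1, -2.7]
grip_width: 0.0196
```

```bash
python3 look.py 25 wrist scene
cat > bar.py <<'E'
from h import *
import sys
np.set_printoptions(precision=4,suppress=True)
z=float(sys.argv[1])
c=capture('wrist');H=hsv(c)
m=(H[...,0]>24)&(H[...,0]<34)&(H[...,1]>120)&(H[...,2]>130)
for b in blobs(m,300): print('yel',b[0],b[1],onz(c,*b[0],z)[:2])
# bar left/right edges, row by row above the band, near band columns
V=H[...,2].astype(float);b=max(blobs(m,300),key=lambda b:b[1][4]);u0=int(b[0][0])
P=[]
for v in range(20,int(b[1][1])-8,15):
    g=np.diff(cv2.GaussianBlur(V[v:v+1].astype(np.float32),(5,1),0)[0])
    print(v,'profile',V[v,u0-40:u0+40:4].astype(int))
E
python3 bar.py .235
```

```text
42.725 [ 0.4846 -0.0791  0.2902] -1.7660135679762239 [-0.0377 -0.0508 -2.7451] 0.019646704863144588
yel [320.503  256.9851] [ 303  227   36   62 2149] [ 0.4852 -0.0702]
20 profile [187 187 187 188 187 183 181 174 178 182 181 177 180 181 181 185 190 189
 189 192]
35 profile [ 77  74  77  81  93 180 181 172 178 183 181 177 181 183 181 188 116  77
  81  78]
50 profile [ 78  76  79  76  53 172 182 177 180 185 181 178 181 185 182 186  78  79
  80  79]
65 profile [ 79  77  81  79  80 183 183 177 180 185 184 177 183 185 183 184  79  81
  81  80]
80 profile [ 83  79 169 167 157 167 184 179 183 186 185 180 182 186 185 185 171 167
 152  82]
95 profile [222 226 226 226 226 174 188 181 181 187 184 179 185 185 187 179 225 225
 225 225]
110 profile [ 78  82 176 177 183  64 188 182 182 188 187 180 184 185 188 190 178 178
  99  86]
125 profile [ 81  80  84  80  82  76 189 183 183 188 185 181 185 187 187 149  84  84
  83  86]
140 profile [ 84  83 151 164 168  78 189 186 183 188 186 182 184 187 189 110 162 164
  85  86]
155 profile [161 227 227 227 226 231 189 186 185 188 188 181 186 187 190 180 225 225
 226 225]
170 profile [141  84  81 175 181  82 190 188 183 189 187 183 186 187 189 127 179 181
  86  86]
185 profile [ 84  85  83  83  83  84 192 186 183 188 188 182 185 187 190  91  85  85
  85  86]
200 profile [ 98  88 106 172 174 136 191 186 183 189 187 182 184 186 189 154 172 179
 109 110]
215 profile [219 214 223 223 223 223 189 186 182 188 186 182 183 187 190 224 223 223
 224 223]
```

View pics/wrist25.png

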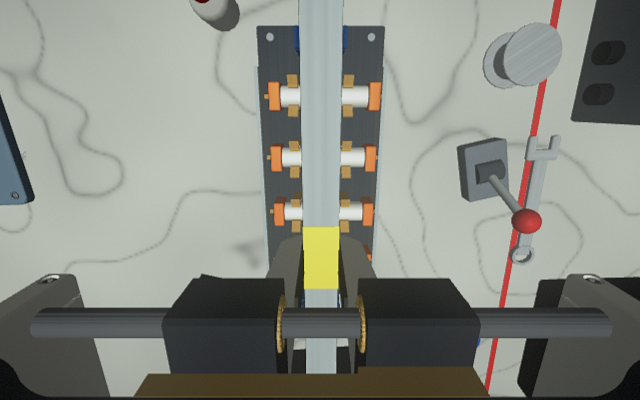

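View pics/scene25.png

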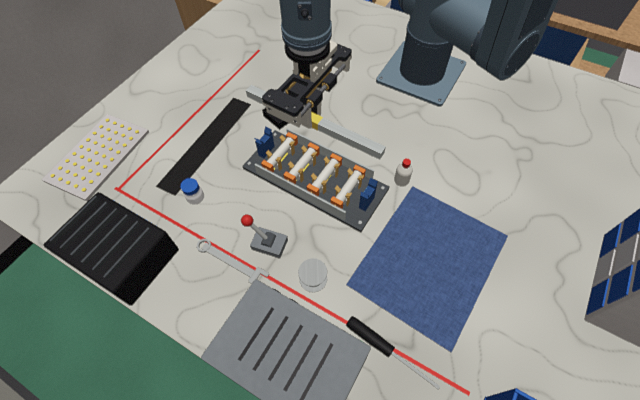

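Request:
drive_tool --rows '[0.95,0.001,-0.001,-0.04,0,0.95,0.001,-0.001,-0.08,0,0.95,0.001,-0.001,-0.112,0,0.95,0.001,-0.001,-0.114,0,0.95,0.001,-0.001,-0.114,0]'

```text
time_s: 43.5
eef_pos: [0.4866, -0.0816, 0.1774]
tool_rot: [2.257, 2.184, 0.001]
wrist_force: [0.4, -0.5, -2.6]
grip_width: 0.0196
```

```bash
python3 look.py 26 wrist scene; python3 -c "
import cv2;a=cv2.imread('pics/scene26.png');cv2.imwrite('pics/s26.png',cv2.resize(a[70:240,220:420],None,fx=4,fy=3.5,interpolation=2))"
```

```text
43.5 [ 0.4866 -0.0816  0.1774] -1.864189506245124 [ 0.3578 -0.4505 -2.6398] 0.01955607657792571
```

View pics/wrist26.png

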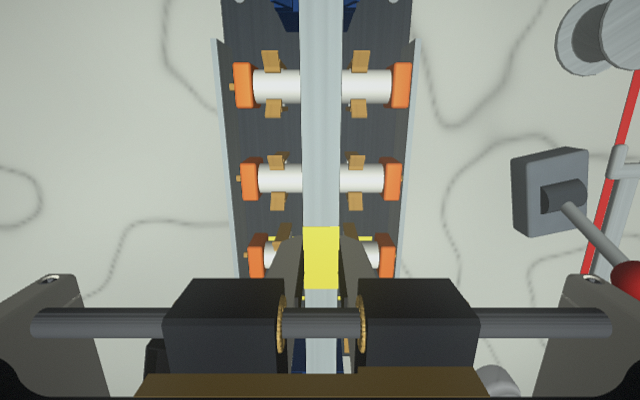

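View pics/s26.png

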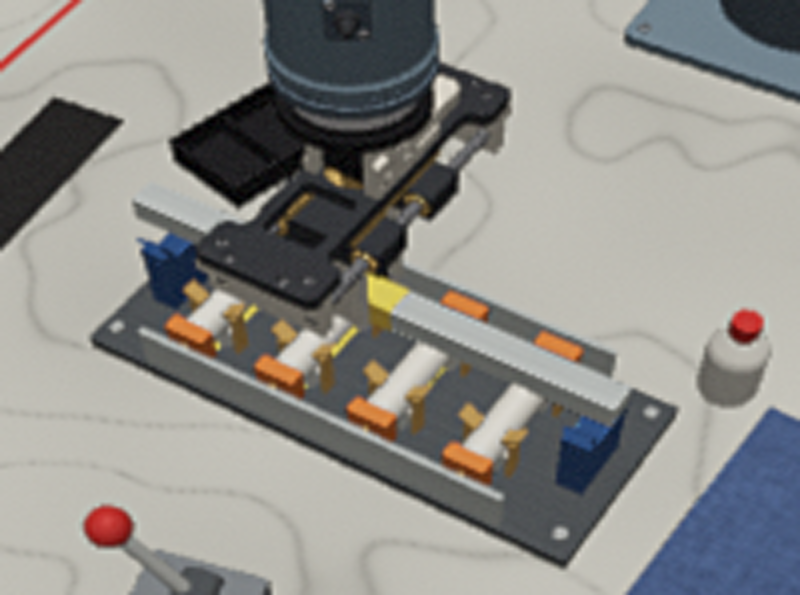

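Run:
```python
from h import *
np.set_printoptions(precision=4,suppress=True)
c=capture('wrist')
a=c['image'][0:60,255:375];cv2.imwrite('pics/p26.png',cv2.resize(a,None,fx=6,fy=6,interpolation=cv2.INTER_CUBIC)[:,:,::-1])
for v in (8,20,120,180,215):
    r=hsv(c)[v];print(v,''.join('#' if (r[u,2]>165 and r[u,1]<40) else 'b' if (105<r[u,0]<125 and r[u,1]>120) else '.' for u in range(265,370)))
```

```text
8 .........bbbbbbbbbbbbbbbbbbbbbbbbb############################################.bbbbbbbbbbb...............
20 ................bbbbbbbbbbbbbbbbbb###########################################..bb..bb....................
120 ....................................########################################.............................
180 #########################################################################################################
215 ......................................####################################...............................
```

View pics/p26.png

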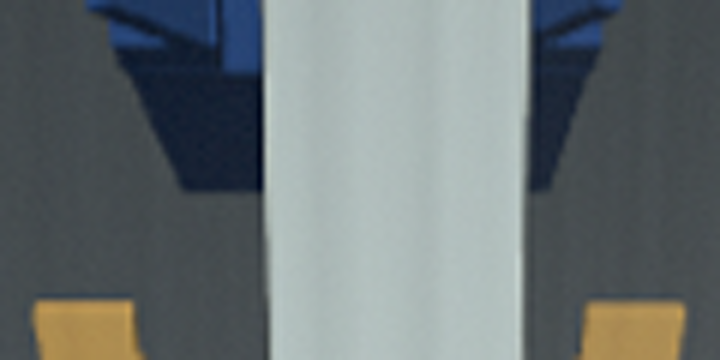

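Run:
```python
from h import *
np.set_printoptions(precision=4,suppress=True)
c=capture('wrist')
print('post L R',onz(c,269.2,1,.081),onz(c,358.7,1,.081)); print('post mid',onz(c,313.9,1,.081))
for v,l,r in ((1,298.8,343.3),(120,301,340.5),(215,303,338.5)): print('bar',onz(c,l,v,.1095),onz(c,r,v,.1095),onz(c,(l+r)/2,v,.1095))
H=hsv(c);m=(H[...,0]>5)&(H[...,0]<16)&(H[...,1]>150)&(H[...,2]>130)
for b in blobs(m,60): print(b[0],b[1][4],onz(c,*b[0],.055))
```

```text
post L R [0.4642 0.0583 0.081 ] [0.5117 0.0569 0.081 ]
post mid [0.4879 0.0576 0.081 ]
bar [0.4814 0.0493 0.1095] [0.5013 0.0487 0.1095] [0.4913 0.049  0.1095]
bar [ 0.4798 -0.0019  0.1095] [ 0.4995 -0.0026  0.1095] [ 0.4896 -0.0023  0.1095]
bar [ 0.4783 -0.0525  0.1095] [ 0.4979 -0.0532  0.1095] [ 0.4881 -0.0529  0.1095]
[242.0188  84.7814] 796 [0.4388 0.0194 0.055 ]
[399.943   84.8796] 789 [0.5424 0.0162 0.055 ]
[248.237  180.9429] 595 [ 0.436  -0.0454  0.055 ]
[391.3049 180.9097] 587 [ 0.5395 -0.0486  0.055 ]
[254.8409 261.2516] 465 [ 0.4343 -0.1107  0.055 ]
[385.7158 261.2538] 461 [ 0.5379 -0.1141  0.055 ]
```

Request:
drive_tool --rows '[0.95,-0.0025,0.001,0,0,0.95,-0.0025,0.001,-0.008,0,0.95,-0.0025,0.001,-0.014,0,0.95,-0.0025,0.001,-0.02,0,0.95,-0.0025,0.001,-0.022,0]'

```text
time_s: 44.32
eef_pos: [0.4832, -0.0798, 0.1539]
tool_rot: [-2.255, -2.185, 0.001]
wrist_force: [0.2, 0.5, -2.7]
grip_width: 0.0193
```

Request:
drive_tool --rows '[0.95,0,0,-0.002,0,0.95,0,0,-0.004,0,0.95,0,0,-0.004,0]'

```text
time_s: 44.7
eef_pos: [0.4836, -0.0799, 0.1509]
tool_rot: [2.256, 2.186, 0.0]
wrist_force: [-1.0, 0.6, 1.2]
grip_width: 0.0196
```

Request:
drive_tool --rows '[0.6,0,0,-0.0005,0,0.6,0,0,-0.0005,0,0.6,0,0,0,0,0.6,0,0,0.04,0,0.6,0,0,0.1,0]'

```text
time_s: 45.32
eef_pos: [0.4825, -0.0795, 0.2502]
tool_rot: [-2.253, -2.183, 0.003]
wrist_force: [1.1, -0.3, -0.3]
grip_width: 0.0375
```

Request:
drive_tool --rows '[1,0.02,-0.05,0.05,0,1,0.06,-0.1,0.07,0,1,0.06,-0.12,0.07,0,1,0.06,-0.12,0.07,0]'

```text
time_s: 45.82
eef_pos: [0.5439, -0.202, 0.3206]
tool_rot: [2.258, 2.183, -0.0]
wrist_force: [0.1, -0.3, -0.5]
grip_width: 0.0027
```

```bash
python3 look.py 27 wrist scene; python3 -c "
import cv2;a=cv2.imread('pics/scene27.png');cv2.imwrite('pics/s27.png',cv2.resize(a[90:270,200:420],None,fx=3.5,fy=3.3,interpolation=2))"
```

```text
45.825 [ 0.5439 -0.202   0.3206] -1.9485091028159942 [ 0.1217 -0.272  -0.5162] 0.002664279205356898
```

View pics/wrist27.png

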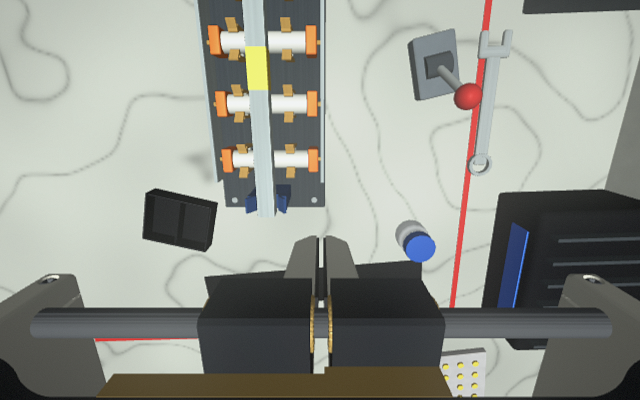

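View pics/s27.png

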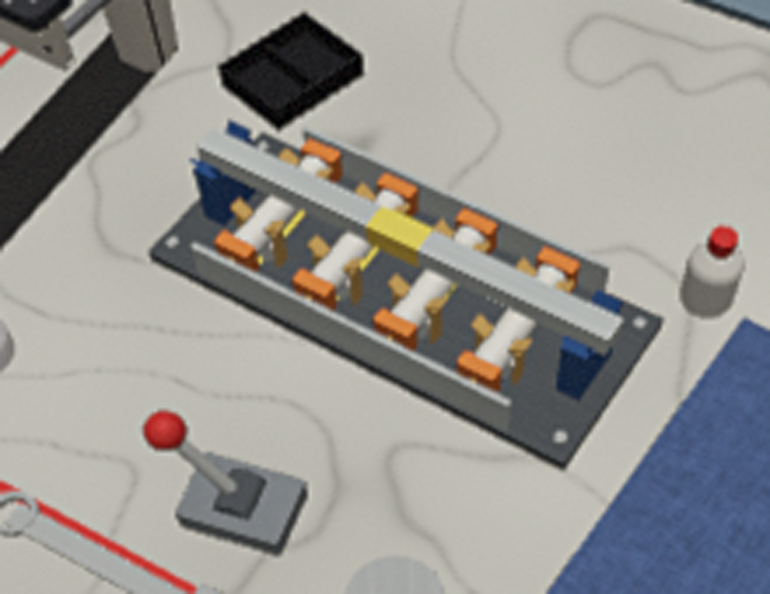

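The bar lies down in both forks at the starting place. Now the lever.

Run:
```python
from h import *
np.set_printoptions(precision=4,suppress=True)
for n in('scene','wrist','top'):
    c=capture(n);h=hsv(c);m=(h[...,0]>22)&(h[...,0]<35)&(h[...,1]>120)&(h[...,2]>110)
    for b in blobs(m,30):
        p=onz(c,*b[0],.083)
        if .45<p[0]<.52 and -.11<p[1]<-.05: print(n,b[0],p)
    m=((h[...,0]<4)|(h[...,0]>174))&(h[...,1]>130)&(h[...,2]>80)
    for b in blobs(m,20):
        p=onz(c,*b[0],.092)
        if .65<p[0]<.75 and -.2<p[1]<-.05: print('red',n,b[0],p)
```

```text
scene [312.5833 159.8333] [ 0.4873 -0.0769  0.083 ]
red scene [246.5943 220.0566] [ 0.693  -0.1111  0.092 ]
wrist [258.8673  71.4724] [ 0.484 -0.077  0.083]
red wrist [473.2101 106.0875] [ 0.6996 -0.1168  0.092 ]
top [337. 227.] [ 0.4842 -0.0797  0.083 ]
red top [349.5 141. ] [ 0.7326 -0.1144  0.092 ]
red top [349.     153.7353] [ 0.6954 -0.113   0.092 ]
```

Request:
drive_tool --rows '[1,0.06,0.015,-0.02,7,1,0.11,0.03,-0.03,13,1,0.155,0.046,-0.05,13,1,0.155,0.046,-0.1,13,1,0.155,0.046,-0.1,13]'

```text
time_s: 46.7
eef_pos: [0.6962, -0.1514, 0.2153]
tool_rot: [-1.985, -2.422, 0.005]
wrist_force: [-0.2, -0.7, -0.4]
grip_width: 0.0004
```

```bash
python3 look.py 28 wrist scene
```

```text
46.7 [ 0.6962 -0.1514  0.2153] 11.315166690213156 [-0.2247 -0.7041 -0.4308] 0.0004213865520909212
```

View pics/wrist28.png

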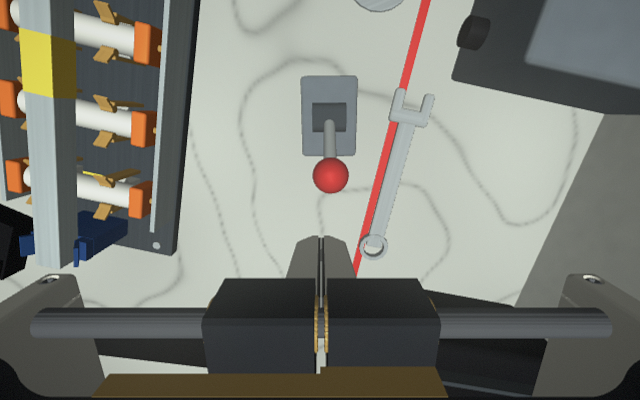

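Request:
drive_tool --rows '[1,0.003,-0.006,-0.03,0,1,0.003,-0.006,-0.06,0,1,0.003,-0.006,-0.06,0]'

```text
time_s: 47.18
eef_pos: [0.7007, -0.1601, 0.1611]
tool_rot: [-1.994, -2.426, 0.001]
wrist_force: [-0.1, 0.0, 0.1]
grip_width: 0.0003
```

Request:
drive_tool --rows '[1,-0.004,0.02,0,0,1,-0.008,0.04,0,0,1,-0.013,0.06,0,0,1,-0.017,0.078,0,0,1,-0.018,0.083,0,0]'

```text
time_s: 47.8
eef_pos: [0.683, -0.0746, 0.1607]
tool_rot: [-1.991, -2.429, 0.0]
wrist_force: [1.1, -0.7, 0.5]
grip_width: 0.001
```

Request:
drive_tool --rows '[1,-0.001,0.005,0,0,1,-0.0025,0.01,0,0,1,-0.0025,0.01,0,0]'

```text
time_s: 48.18
eef_pos: [0.6808, -0.0668, 0.1603]
tool_rot: [-1.994, -2.427, 0.0]
wrist_force: [0.4, -0.2, 0.5]
grip_width: 0.0006
```

Request:
drive_tool --rows '[1,-0.001,0.003,0,0,1,-0.002,0.006,0,0,1,-0.002,0.006,0,0]'

```text
time_s: 48.55
eef_pos: [0.6789, -0.0607, 0.1606]
tool_rot: [-1.994, -2.427, 0.0]
wrist_force: [-0.3, -0.1, 0.2]
grip_width: 0.0007
```

```bash
python3 look.py 29 wrist scene
```

```text
48.55 [ 0.6789 -0.0607  0.1606] 11.20206278583674 [-0.2511 -0.1037  0.2171] 0.0007012837211791543
```

View pics/wrist29.png

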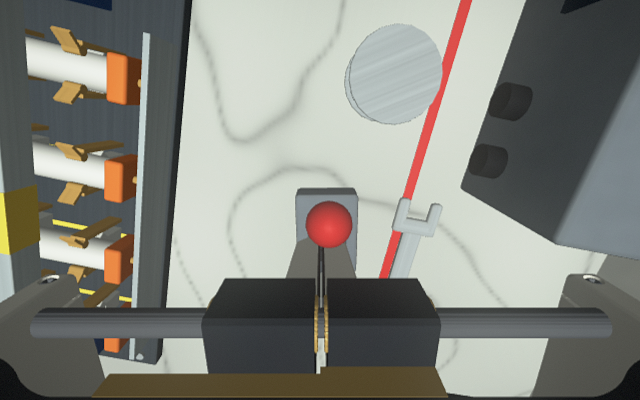

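Request:
drive_tool --rows '[1,-0.0005,0.003,0,0,1,-0.001,0.005,0,0,1,-0.001,0.005,0,0]'

```text
time_s: 49.02
eef_pos: [0.6785, -0.0588, 0.1608]
tool_rot: [1.992, 2.424, -0.004]
wrist_force: [0.9, -10.1, -1.5]
grip_width: 0.0004
```

Force rose to 10 N, so the lever is at its stop. I back off, rise clear and check.

Request:
drive_tool --rows '[1,0.004,-0.02,0,0,1,0.008,-0.045,0,0,1,0.008,-0.045,0.06,0,1,0.008,-0.06,0.12,0,1,-0.02,-0.12,0.16,0]'

```text
time_s: 49.65
eef_pos: [0.665, -0.1645, 0.317]
tool_rot: [1.987, 2.427, 0.004]
wrist_force: [0.5, -0.4, -0.3]
grip_width: -0.0001
```

Request:
drive_tool --rows '[1,-0.06,-0.06,0.03,0,1,-0.06,-0.06,0.03,0,1,-0.06,-0.06,0.03,0]'

```text
time_s: 50.02
eef_pos: [0.6024, -0.2272, 0.3443]
tool_rot: [1.997, 2.422, 0.001]
wrist_force: [-0.3, 1.0, 0.7]
grip_width: 0.0007
```

```bash
python3 look.py 30 wrist scene
python3 - <<'E'
from h import *
np.set_printoptions(precision=4,suppress=True)
for n in('scene','wrist','top'):
    c=capture(n);h=hsv(c);m=((h[...,0]<4)|(h[...,0]>174))&(h[...,1]>130)&(h[...,2]>80)
    for b in blobs(m,20):
        p=onz(c,*b[0],.092)
        if .64<p[0]<.72 and -.2<p[1]<.05: print('red',n,b[0],p)
    m=(h[...,0]>22)&(h[...,0]<35)&(h[...,1]>120)&(h[...,2]>110)
    for b in blobs(m,30):
        p=onz(c,*b[0],.083)
        if .45<p[0]<.52 and -.11<p[1]<-.05: print('yel',n,b[0],p)
E
python3 -c "
import cv2;a=cv2.imread('pics/scene30.png');cv2.imwrite('pics/s30.png',cv2.resize(a[90:270,200:420],None,fx=3.5,fy=3.3,interpolation=2))"
```

```text
50.025 [ 0.6024 -0.2272  0.3443] 10.971812413289388 [-0.3089  1.0078  0.6996] 0.0006800203385520258
red scene [281.2703 230.5315] [ 0.6773 -0.036   0.092 ]
yel scene [312.7485 160.2455] [ 0.4881 -0.076   0.083 ]
red wrist [466.419   23.8556] [ 0.7151 -0.0333  0.092 ]
red wrist [431.7088  17.9116] [ 0.6793 -0.0351  0.092 ]
red wrist [437.439  118.5931] [ 0.7153 -0.1268  0.092 ]
yel wrist [234.3356  23.4653] [ 0.4838 -0.0768  0.083 ]
red top [323.2059 158.9118] [ 0.6798 -0.0387  0.092 ]
yel top [337. 227.] [ 0.4842 -0.0797  0.083 ]
```

View pics/s30.png

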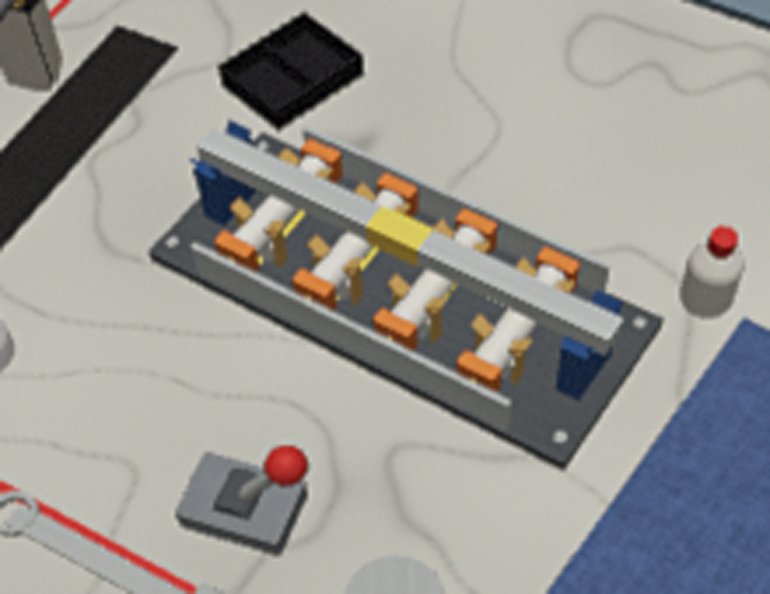

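View pics/wrist30.png

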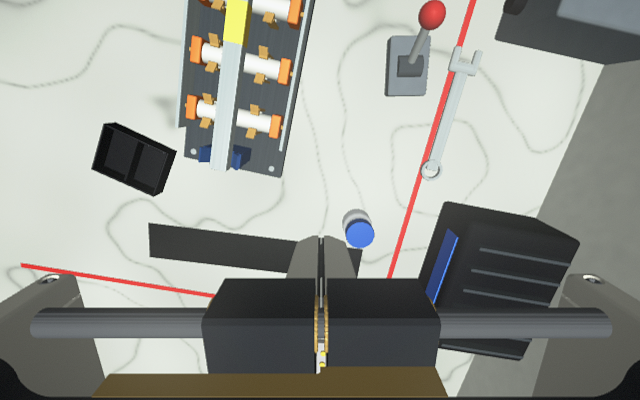

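The lever ball now sits slightly further over than at the start: scene pixel (281,230) against (277,228) before. The bar and tubes are unchanged and the arm is clear, so I am handing in.

```bash
python3 -c "
from rig import *
print(finish_job())"
```

```text
the job is handed in; nothing more can be done
None
```

The whole sequence was carried out in order and the job was handed in at about 50 s of the 210 s allowed; no verdict was reported.

- **Sequence:** I threw the lever off, parked the bar on the black mat and let it go. Then I pressed all four tubes home, laid the bar back in both forks and threw the lever back on.
- **Tubes:** Each one bottomed out under the press. Wrist and scene views agree to about 2 mm at seated height, in a straight, evenly spaced row.
- **Bar:** It rests in both forks, with its yellow band within about 3 mm of where it started.
- **Lever:** It was pushed on until it met its stop at about 10 N. Its ball now sits about 1 cm further over than at the start, so it should read near 1.0 rad; I could not read the joint value directly.
- **Forces:** Throwing the lever off peaked at 37–40 N at the wrist, pressing with the fingertips against the stop. That is well under the 120 N wrist limit. It is close to the 40 N limit, but that one is for the arm and gripper body.
- **Bystanders and arm:** No bystander shows signs of having moved, and the arm stands clear of everything. I saw neither a knocked tube nor a slackened grip.

The cameras disagreed with each other by up to about 4 mm on the bar and lever positions.

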